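# Lock the cluttered test box

### The job

Clear every phone and opened handset off the lid of the grey test box into the steel tray. Then take the flat screwdriver off its hook and with it turn both slotted locks in the lid clockwise to their stops, and hang the screwdriver back on its hook. Leave everything else where it stands.

Things in the scene. Friction and masses are not known exactly. Their poses are not given: they have to be found in the camera images.
- phone_a_centre (a point): Centre (half-way up) of the black key phone, 108x46x16 mm; x along its length, y across its width, z up. Loose, under 0.15 kg; may be absent (None). Starts flat on the lid of the test box, lying roughly along the box's y.
- phone_b_centre (a point): Centre (half-way up) of the grey key phone, 108x46x16 mm; x along its length, y across its width, z up. Loose, under 0.15 kg; may be absent (None). Starts flat on the lid of the test box, lying roughly along the box's y.
- handset_a_centre (a point): Centre (half-way up) of the opened handset with a light rim and its green board showing, 104x47x8 mm; x along its length, y across its width, z up. Loose, under 0.15 kg; may be absent (None). Starts flat on the lid of the test box, lying roughly along the box's y.
- lid_centre (a point): Centre of the top face of the grey test box's lid, 50 mm above the worktop. Fixed box, 230 mm along this frame's x, 260 mm along y. Its locks sit in square 22 mm windows in the lid, at x -55, y -60 mm (lock_a) and x +55, y +60 mm (lock_b); things on the lid may cover them. Green strokes beside each window show where the slot points when locked.
- lock_a_slot (a point): Centre of the top of lock_a's brass head (20 mm wide), 3 mm below the lid's top, z up. The slot runs along this frame's x right across the head; it is 5 mm wide and 7 mm deep, and the frame turns with the head.
- lock_b_slot (a point): The same for lock_b.
- lock_a (a joint): Turn of lock_a in rad: 0 is fully open, it grows clockwise seen from above, with a firm stop at 1.25 (locked). It starts between 0 and 0.25, needs about 0.04 N m and stays where it is left.
- lock_b (a joint): The same for lock_b.
- driver: Flat screwdriver with an orange handle, 191 mm long, 0.12 kg. Origin at the blade's tip, z up along the tool to the handle; blade 14 mm wide along x, 2.2 mm thick along y; shank 8 mm thick. The handle, from 101 to 191 mm above the tip, is square, 24x24 mm, its flats facing x and y. Starts hanging upright, tip down, turned any way round.
- driver_tip (a point): Centre of the end of the screwdriver's blade (the body's axes).
- driver_grip (a point): Centre of the screwdriver's handle on its axis, 150 mm above the tip.
- driver_collar (a point): Centre of the underside of the screwdriver's round collar (36 mm wide, 6 mm thick), 95 mm above the tip.
- hook_seat (a point): Where the centre of the collar's underside rests when the screwdriver hangs, 115 mm up, z up. Fixed blue fork: two prongs along this frame's x, 13 mm apart, open toward -x. Lips at their ends and a rail at the back stand 7 mm above the seat, so the tool must rise over 8 mm, then leave toward -x by 35 mm or more. Nothing of the stand is higher than 123 mm; its post is 55 mm behind.
- tray_centre (a point): Centre of the floor of the pressed steel tray, loose, 0.6 kg, 2 mm above the worktop; inside 212 mm along this frame's x and 164 mm along its y, rim 10 mm high. The monitor's screen hangs close behind it and reaches round toward the test box; its top edge is 380 mm above the worktop, so carry things across above it.
- can: Aerosol can, 67x67x184 mm, bystander; origin at the centre of its foot.
- carton: Small white carton, 40x62x79 mm, bystander; origin at the centre of its foot.
- adapter: Black mains adapter, 46x96x30 mm, bystander; origin at the centre of its underside.

How it is judged (in metres and radians):
On the way, in this order (a step that is already met when the one before it is completed fails the run):
1. every phone and handset present lies in the steel tray (x of phone_a_centre in the frame of tray_centre between -0.108 and 0.108 m and y of phone_a_centre in the frame of tray_centre between -0.084 and 0.084 m and z of each of phone_a_centre, phone_b_centre, handset_a_centre in the frame of tray_centre below 0.035 m and x of phone_b_centre in the frame of tray_centre between -0.108 and 0.108 m and y of phone_b_centre in the frame of tray_centre between -0.084 and 0.084 m and x of handset_a_centre in the frame of tray_centre between -0.108 and 0.108 m and y of handset_a_centre in the frame of tray_centre between -0.084 and 0.084 m), for 0.2 s.
2. the screwdriver has been lifted off its hook (distance between driver_collar and hook_seat above 0.05 m), for 0.2 s.
3. both locks are turned home (value of joint each of lock_a, lock_b above 1.1 rad), for 0.2 s.
At the end, for the whole second after the job is handed in: Every phone and handset present lies in the tray (its centre inside the rim, less than 35 mm above the tray's floor), both locks are turned clockwise past 1.1 rad (stop at 1.25), and the screwdriver hangs upright and still in the hook (collar within 8 mm of the seat, tilt under 0.12 rad) (all of step 1 and all of step 3 and distance between driver_collar and hook_seat below 0.008 m and angle between driver_tip's own z axis and vertical below 0.12 rad and linear speed of driver below 0.03 m/s); the robot touches nothing.
It fails at once if lock a turned by anything but the screwdriver's blade ((velocity of joint lock_a above 0.15 rad/s or velocity of joint lock_a below -0.15 rad/s) and distance between driver_tip and lock_a_slot above 0.03 m).
It fails at once if lock b turned by anything but the screwdriver's blade ((velocity of joint lock_b above 0.15 rad/s or velocity of joint lock_b below -0.15 rad/s) and distance between driver_tip and lock_b_slot above 0.03 m).
It fails at once if a bystander (can, carton, adapter) is moved by more than 40 mm (distance of any of can, carton, adapter from where it was at the start of the episode above 0.04 m).
Of phone_b, handset_a only 1 to 2 are there at a start; the rules pass over those that are not, and their reading is None.
At some moment in a run one of phone_a, phone_b, handset_a may be knocked a few centimetres aside while the robot is not near it.
It also fails if it takes over 210 s, if anything falls off the work surface, if the arm or the gripper's body presses on something with over 40 N, if the wrist force passes 120 N, or if a joint passes its speed limit or range.

### The arm

A 6-joint arm with a two-finger parallel gripper is mounted at the origin on the work surface; the furniture and walls round the work are solid. World frame = base frame: x ahead of the robot, y to its left, z up, the work surface at z = 0. Lengths are in mm, angles in rad, forces in N, time in s.
With the tool pointing down it reaches from about 300 to 775 mm from the base axis. Payload 14.6 kg.
Tool frame: the origin (TCP) lies at the very end of the fingers, on their centre line; the grasp point (between the pads) lies 19 mm behind it; z points along the fingers, y is the line along which they close (so a half turn about z gives the same grasp; the last joint's range is limited). The gripper opens to 94 mm and grips with 3 to 60 N. Pads are 16 mm wide; open, the fingers measure 119 mm over their backs; the gripper's body (75 mm by 177 mm) begins 78 mm behind the grasp point.
Start: joints at [-1.386, 0.3, 1.521, -0, 1.321, -0.067], TCP at [137.025, -532.647, 183.746] pointing down, gripper open.
Joint ranges: [-3.03, 3.03], [-0.79, 2.21], [0.23, 2.52], [-1.04, 4.18], [0, 3.07], [-2.55, 2.55]. Speed limits (rad/s): [2.22, 2.22, 2.57, 3.14, 3.14, 3.14].

### API

Orientations are given as [roll, pitch, yaw] about the fixed x, y, z axes, in that order (R = Rz(yaw) Ry(pitch) Rx(roll)).
In Python, from cell import manip, optics gives the robot as it stands.
- The arm moves only by the shell command python3 -m crank 'ROWS' [FORCE]. ROWS is JSON, a list of rows, each a list of 7 numbers: the opening in per cent of the stroke, from 0 (shut) to 100 (fully open), then the shift along the tool's x, y, z in mm, then the turn, a rotation vector about the tool's x, y, z in rad. A call has 1 to 10 rows; each row is the pose to reach, as a shift and turn from the pose commanded when the call began, along the tool's axes at that moment; what a row does not reach only later rows make up. A row lasts 1/10 s, in which the tool goes at most 50 mm and 8.59 degrees, less where a joint would pass 70% of its speed; a pose out of reach is approached as far as the arm can. A call with a gripper value outside its range is refused whole. The fingers move at their own pace and stop on an object; FORCE is the grip in N (left out, the last holds). Time passes only in rows, so rows that repeat a pose let the fingers close. It gives the time, the measured TCP pose, the force, the opening and the grip force at its end, in the units of the state.
- manip.read_state(): the state, without advancing time (a new reading comes with each control period).
- optics.camera(name): name is "side" or "top"; returns (picture, depth): 400x640x3 uint8, red, green, blue; 400x640 float32, mm along the optical axis (not along the pixel's ray), 0 where there is no reading.
- optics.calibration(name): a dict with "camera_matrix" (3x3 intrinsics, pixels), "R" (3x3) and "t" (3): a world point X has camera coordinates R X + t. Camera axes: x right, y down, z forward; pixel columns grow to the right and rows downward; lengths in mm; the calibration is good to about 2 mm. A picture is of the moment at which its call begins. calibration takes no time and is no camera call.
- manip.sign_off(): hands the job in; it is judged then, once.
The state is a dict: "clock": time; "joints": joint angles; "qd": joint speeds; "effort": joint torques, N m; "eef_pos": TCP position; "eef_rot": TCP orientation; "wrist_force": force on the tool from outside, world axes, zero at the start; "moment": the same for the moment, N m; "finger_gap": finger opening in mm; "finger_force": force on a finger pad.
Only numpy, scipy, OpenCV 4.12 (cv2) and the standard library are available. Lean on these libraries where they do the work, as an engineer would, in place of code of your own. Each camera call takes 0.05 s, during which the arm holds its last target. There are 200 camera calls.

## Working session

There is one attempt and no reset: what is moved stays moved. The work goes in short steps, Python scripts to look and compute and a shell command to move; the robot and the scene stay as the last step left them, time stands still between calls to the robot, and variables do not carry over. Pictures are saved under pics/ and viewed, at most 14 in all, crops included, and the job is handed in when it is done.

```bash
ls; mkdir -p pics; python3 - <<'E'
from cell import manip, optics
import cv2
print(manip.read_state())
for n in ("top","side"):
    p,d=optics.camera(n); cv2.imwrite(f"pics/{n}0.png",p[:,:,::-1])
    c=optics.calibration(n); print(n,c)
E
```

```text
pics
{'clock': 0.0, 'joints': array([-1.38562095e+00,  3.00476963e-01,  1.52159095e+00, -2.51728013e-06,
        1.32068024e+00, -6.66067254e-02]), 'qd': array([ 3.32545992e-05,  1.91499239e-03, -1.77413490e-03,  2.64118783e-04,
        7.13025925e-04, -6.56543667e-04]), 'effort': array([ 2.23850970e-03, -5.31804907e+01, -3.52735376e+01,  7.09088054e-02,
        2.43287114e-02, -1.07484975e-04]), 'eef_pos': array([ 136.96154301, -532.37745461,  183.17895016]), 'eef_rot': array([-3.14043955e+00, -7.44743604e-05,  2.51782682e-01]), 'wrist_force': array([-0.76398161,  1.5501111 ,  0.01233591]), 'moment': array([-0.01952968, -0.00321721, -0.02656313]), 'finger_force': 0.0, 'finger_gap': 94.39615655796443}
top {'camera_matrix': array([[452.51544276,   0.        , 314.45369783],
       [  0.        , 452.51544276, 202.59337774],
       [  0.        ,   0.        ,   1.        ]]), 'R': array([[-0.00322922, -0.99991422,  0.01269336],
       [-0.98682659,  0.00113327, -0.16177763],
       [ 0.16174937, -0.01304857, -0.9867456 ]]), 't': array([ -84.72153745,  541.64723066, 1540.64955638])}
side {'camera_matrix': array([[429.8373716 ,   0.        , 310.964779  ],
       [  0.        , 429.8373716 , 202.87156999],
       [  0.        ,   0.        ,   1.        ]]), 'R': array([[ 0.98065147, -0.19478749,  0.01950728],
       [-0.09033288, -0.53866693, -0.83766217],
       [ 0.17367403,  0.81969249, -0.54584023]]), 't': array([-533.8859189 ,  116.73869035, 1384.70662579])}
```

View pics/top0.png

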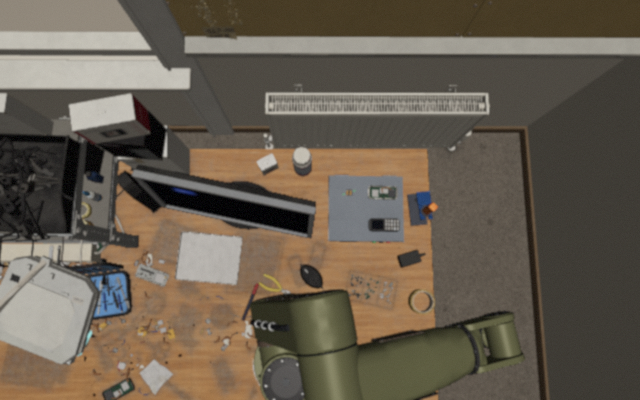

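View pics/side0.png

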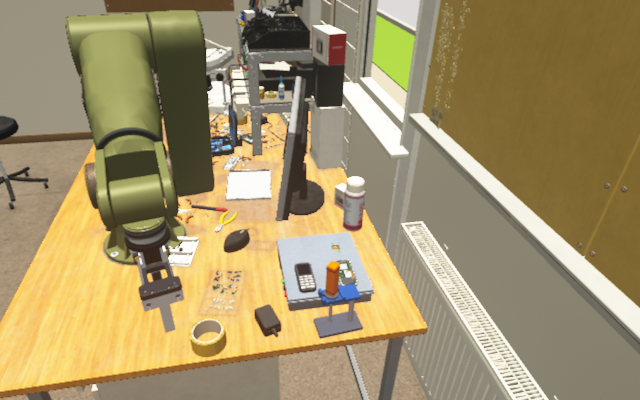

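The top view shows the box around (366,208) with a black phone at (384,225), a handset at (381,191) and one lock visible at (349,192). The tray is at (209,258), the monitor at (225,200) and the driver at (428,207). In the side view the driver stands at (333,280). I'll zoom in on the box.

```bash
cat > h.py <<'E'
import numpy as np, cv2
from cell import manip, optics
from scipy.spatial.transform import Rotation as Ro
def cal(n):
    c=optics.calibration(n); return c["camera_matrix"],c["R"],c["t"]
def ray(n,u,v,z):
    K,R,t=cal(n); o=-R.T@t; d=R.T@np.linalg.solve(K,[u,v,1.]); return o+d*(z-o[2])/d[2]
def pix(n,X):
    K,R,t=cal(n); p=K@(R@np.array(X,float)+t); return p[:2]/p[2]
def dpt(n,d,u,v):
    K,R,t=cal(n); return R.T@(np.linalg.solve(K,[u,v,1.])*d[int(v),int(u)]-t)
def crop(p,u0,u1,v0,v1,s,f):
    cv2.imwrite(f,cv2.resize(p[v0:v1,u0:u1,::-1],None,fx=s,fy=s,interpolation=cv2.INTER_CUBIC))
def go(target,yaw):
    """shift+turn in the tool axes from the current pose to a down-pointing pose"""
    s=manip.read_state(); R=Ro.from_euler('xyz',s['eef_rot'])
    T=Ro.from_euler('xyz',[np.pi,0,yaw]); 
    print('t',round(s['clock'],2),'pos',s['eef_pos'].round(1),'rot',s['eef_rot'].round(3),'shift',(R.inv().apply(np.array(target)-s['eef_pos'])).round(1),'turn',(R.inv()*T).as_rotvec().round(3))
E
python3 - <<'E'
from h import *
p,d=optics.camera("top"); crop(p,320,450,165,275,6,"pics/t1.png")
s,e=optics.camera("side"); crop(s,265,385,220,340,5,"pics/s1.png")
hsv=cv2.cvtColor(p,cv2.COLOR_RGB2HSV)
for n,(u0,u1,v0,v1) in dict(box=(320,415,170,248),tray=(165,255,222,295)).items():
    m=np.zeros(p.shape[:2],np.uint8)
    sub=hsv[v0:v1,u0:u1]; m[v0:v1,u0:u1]=((sub[...,1]<(75)))*255
    c=max(cv2.findContours(m,0,2)[0],key=cv2.contourArea); r=cv2.minAreaRect(c); print(n,r,cv2.contourArea(c))
    z=50 if n=="box" else 12
    print([ray("top",*q,z).round(0)[:2] for q in cv2.boxPoints(r)],ray("top",*r[0],z).round(1))
for u,v in [(366,208),(209,258),(429,207),(302,160),(266,163),(410,258),(384,225),(381,191),(349,192)]: print((u,v),dpt("top",d,u,v).round(0),p[v,u])
E
```

```text
box ((365.5, 208.0), (66.0, 75.0), 90.0) 4863.0
[array([ 639., -134.]), array([ 639., -399.]), array([ 406., -391.]), array([ 406., -132.])] [ 521.3 -263.9   50. ]
tray ((208.39756774902344, 257.744873046875), (65.997314453125, 50.268798828125), 5.599339485168457) 3064.5
[array([277., 404.]), array([451., 395.]), array([428., 164.]), array([254., 177.])] [351.9 285.1  12. ]
(366, 208) [ 521. -265.   53.] [121 124 130]
(209, 258) [351. 285.   4.] [180 177 171]
(429, 207) [ 500. -444.  208.] [162  99  53]
(302, 160) [658. -44. 187.] [195 190 179]
(266, 163) [675.  82.  79.] [196 192 185]
(410, 258) [ 348. -417.   32.] [57 57 52]
(384, 225) [ 460. -324.   65.] [76 75 73]
(381, 191) [ 580. -318.   59.] [147 137 129]
(349, 192) [ 580. -208.   41.] [123 100  71]
```

View pics/t1.png

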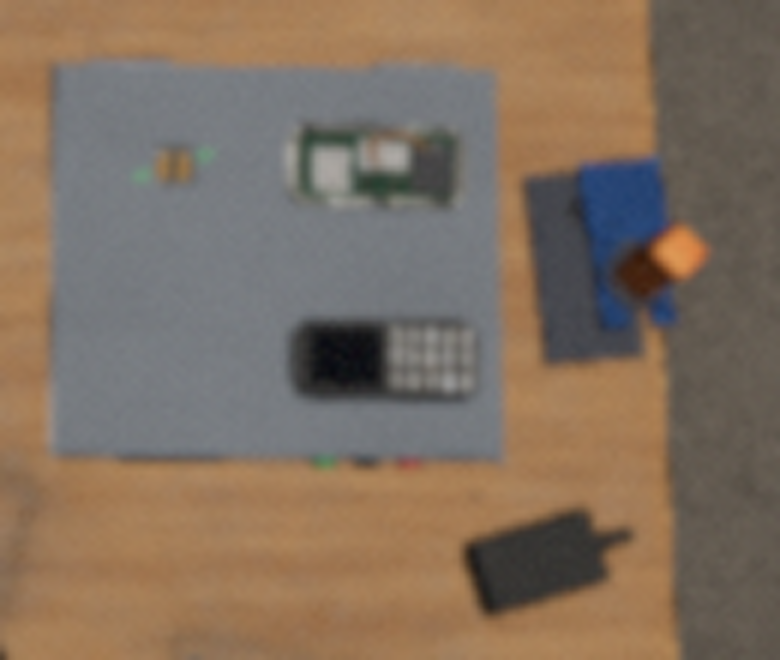

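View pics/s1.png

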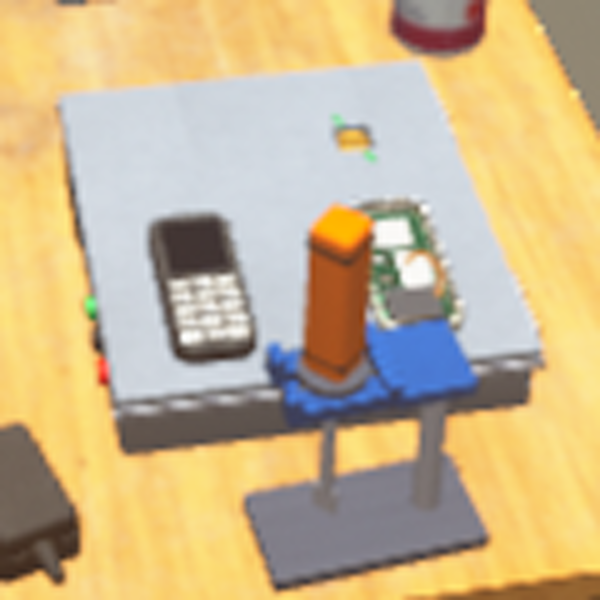

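The lid has lock_b open to view (t1 crop, 176,165) with its slot along x and green strokes at (140,176) and (207,155). The phone, at (384,358), covers lock_a; the handset is at (375,168). The fork opens toward -x, with the driver at (650,260). Now I'll measure the objects.

```bash
cat > meas.py <<'E'
from h import *
def items(p):
    hsv=cv2.cvtColor(p,cv2.COLOR_RGB2HSV).astype(int); out={}
    return hsv
def rect(m,u0,u1,v0,v1,z,n="top",close=5):
    M=np.zeros(m.shape,np.uint8); M[v0:v1,u0:u1]=m[v0:v1,u0:u1]*255
    M=cv2.morphologyEx(M,cv2.MORPH_CLOSE,np.ones((close,close)))
    c=max(cv2.findContours(M,0,1)[0],key=cv2.contourArea)
    w=np.array([ray(n,*q[0],z)[:2] for q in c],np.float32)
    r=cv2.minAreaRect(w); b=cv2.boxPoints(r); e=[b[1]-b[0],b[2]-b[1]]; l=max(e,key=np.linalg.norm)
    return np.round(r[0],1),np.round(sorted(np.linalg.norm(x) for x in e),1),round(float(np.arctan2(l[1],l[0])%np.pi),3)
E
python3 - <<'E'
from meas import *
p,d=optics.camera("top"); I=p.astype(int); hsv=items(p)
# lid/background colour distance
bg=np.array([121,124,130]); diff=np.abs(I-np.median(I[228:238,340:360].reshape(-1,3),0)).max(2)>22
print("phone",rect(diff,362,403,215,236,64)); print("handset",rect(diff,362,402,180,203,57))
print("lockb",rect((hsv[...,0]<28)&(hsv[...,1]>60),340,360,183,200,47,close=3))
g=(hsv[...,1]>60)&(hsv[...,0]>40)&(hsv[...,0]<90)
for a in ((338,347),(351,358)): print("green",rect(g,*a,183,200,50,close=1))
blue=(hsv[...,0]>100)&(hsv[...,0]<125)&(hsv[...,1]>130); print("blue",rect(blue,405,445,180,230,118))
org=(hsv[...,0]<16)&(hsv[...,1]>150)&(I[...,0]>170); print("org top",rect(org,415,450,190,225,211))
s,e=optics.camera("side"); hs=items(s); o2=(hs[...,0]<18)&(hs[...,1]>170)&(s[...,0]>100)
ys,xs=np.nonzero(o2[255:300,320:345]); print("side orange",xs.min()+320,xs.max()+320,ys.min()+255,ys.max()+255)
b2=(hs[...,0]>100)&(hs[...,0]<125)&(hs[...,1]>130); print("side blue",rect(b2,310,365,270,310,115,"side"))
for u,v in[(135,170),(313,230),(310,212),(150,165)]: print("mon",ray("top",u,v,380).round(0),d[v,u])
crop(s,310,370,250,340,6,"pics/s2.png")
E
```

```text
phone (array([ 461.7, -322.9]), array([ 45. , 107.4], dtype=float32), 1.569)
handset (array([ 576.9, -320.5]), array([ 49.1, 102.4], dtype=float32), 1.485)
lockb (array([ 578.7, -205.7]), array([14.3, 17.7], dtype=float32), 1.57)Traceback (most recent call last):
  File "<stdin>", line 8, in <module>
  File "meas.py", line 8, in rect
    c=max(cv2.findContours(M,0,1)[0],key=cv2.contourArea)
ValueError: max() iterable argument is empty
```

```bash
python3 - <<'E'
from meas import *
p,d=optics.camera("top"); I=p.astype(int); hsv=items(p)
def tr(*a,**k):
    try: print(a[0],rect(*a[1:],**k))
    except ValueError: print(a[0],"none")
g=(I[...,1]-np.maximum(I[...,0],I[...,2])>8)
for a in ((338,347),(351,358)): tr("green",g,*a,183,200,50,close=1)
blue=(I[...,2]-I[...,0]>40); tr("blue",blue,405,445,180,230,118)
org=(I[...,0]-I[...,2]>90)&(I[...,0]>170); tr("org top",org,415,450,190,225,211)
s,e=optics.camera("side"); S=s.astype(int)
b2=(S[...,2]-S[...,0]>50); tr("side blue",b2,310,365,270,310,115,"side")
for u,v in[(135,170),(313,230),(310,212),(150,165)]: print("mon",ray("top",u,v,380).round(0),dpt("top",d,u,v).round(0))
go([461.7,-323,150],np.pi/2)
crop(s,310,370,250,340,6,"pics/s2.png")
E
```

```text
green (array([ 572.8, -186. ]), array([3.6, 7.1], dtype=float32), 1.57)
green (array([ 583.4, -223.1]), array([ 3.6, 10.5], dtype=float32), 1.57)
blue (array([ 519.4, -453.2]), array([44.5, 89.3], dtype=float32), 0.111)
org top (array([ 501.4, -455.6]), array([19.7, 20.6], dtype=float32), 2.336)
side blue (array([ 520.5, -451.3]), array([53.4, 93.4], dtype=float32), 0.041)
mon [579. 416. 380.] [579. 416. 378.]
mon [411. -77. 380.] [449. -81.   6.]
mon [460. -69. 380.] [460. -69. 383.]
mon [593. 375. 380.] [643. 447. 179.]
t 0.35 pos [ 137.  -532.6  183.6] rot [-3.141 -0.     0.252] shift [ 366.7 -122.1   33.7] turn [-0.    -0.    -1.319]
```

View pics/s2.png

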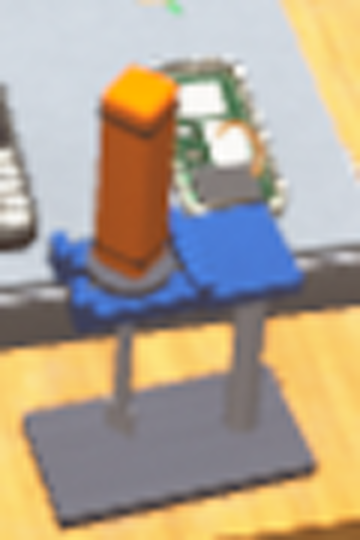

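The crop shows the hook with the driver's shank and blade at (125,415). Moving over the phone.

```bash
python3 -m crank '[[100,367,-122,0,0,0,-1.319],[100,367,-122,0,0,0,-1.319],[100,367,-122,0,0,0,-1.319],[100,367,-122,0,0,0,-1.319],[100,367,-122,0,0,0,-1.319],[100,367,-122,0,0,0,-1.319],[100,367,-122,0,0,0,-1.319],[100,367,-122,0,0,0,-1.319],[70,367,-122,0,0,0,-1.319],[70,367,-122,0,0,0,-1.319]]' 15
python3 -c "
from h import *
go([461.7,-323,54],np.pi/2)"
```

```text
clock: 1.35
eef_pos: [462.6, -322.4, 183.5]
eef_rot: [-3.141, -0.0, 1.574]
wrist_force: [1.0, -0.2, -0.1]
finger_gap: 81.4
finger_force: 0.0
t 1.35 pos [ 462.6 -322.4  183.5] rot [-3.141 -0.     1.574] shift [ -0.6  -0.9 129.5] turn [-0.    -0.     0.004]
```

```bash
python3 -m crank '[[80,0,0,45,0,0,0],[80,0,0,90,0,0,0],[80,0,0,115,0,0,0],[80,0,0,129,0,0,0],[80,0,0,129,0,0,0],[20,0,0,129,0,0,0],[20,0,0,129,0,0,0],[20,0,0,129,0,0,0],[20,0,0,129,0,0,0],[20,0,0,129,0,0,0]]' 15
python3 -c "
from h import *
go([461.7,-323,54],np.pi/2)"
```

```text
clock: 2.35
eef_pos: [462.2, -323.1, 55.2]
eef_rot: [3.141, 0.0, 1.571]
wrist_force: [-0.4, -0.1, -0.7]
finger_gap: 38.3
finger_force: 0.0
t 2.35 pos [ 462.2 -323.1   55.2] rot [3.141 0.    1.571] shift [ 0.1 -0.5  1.2] turn [ 0.  0. -0.]
```

```bash
python3 -m crank '[[70,0,0,0,0,0,0],[70,0,0,0,0,0,0],[70,0,0,-45,0,0,0],[70,0,0,-90,0,0,0],[70,0,0,-100,0,0,0]]' 15
python3 - <<'E'
from h import *
p,d=optics.camera("top"); crop(p,320,450,165,275,5,"pics/t2.png")
s,e=optics.camera("side"); crop(s,235,385,200,320,5,"pics/s3.png")
E
```

```text
clock: 2.85
eef_pos: [463.5, -324.1, 159.8]
eef_rot: [3.136, 0.004, 1.571]
wrist_force: [-0.3, -0.2, -0.0]
finger_gap: 65.6
finger_force: 0.0
```

View pics/s3.png

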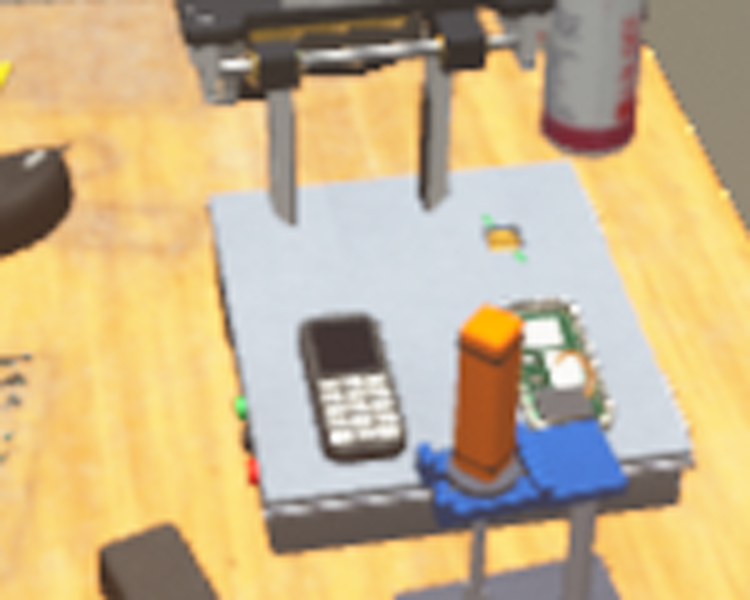

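```bash
python3 - <<'E'
from meas import *
s,e=optics.camera("side"); 
print("phone expected side px",pix("side",[461.7,-323,64]),"tcp px",pix("side",manip.read_state()['eef_pos']))
dk=s.max(2)<110
M=rect((np.abs(s.astype(int)-s[286,290].astype(int)).max(2)>35),293,318,258,296,64,"side"); print(M)
c0,c1=(300+352)//2,0
print(dpt("side",e,305,277), ray("side",305,277,66))
for u,v in [(240+52-0,243),(322,240)]: print(dpt("side",e,u,v))
print("box top",dpt("side",e,290,286))
E
```

```text
phone expected side px [304.71039101 274.95803545] tcp px [305.21909888 248.97133135]
(array([ 460.1, -329. ]), array([ 48.9, 117.3], dtype=float32), 1.557)
[ 460.17218395 -335.21085484   67.97049036] [ 460.58446645 -333.12928911   66.        ]
[ 425.84534385 -332.71717657  186.57409429]
[ 503.11445644 -333.78557351  186.67327226]
box top [ 418.31617395 -341.89123373   48.44820806]
```

View pics/t2.png

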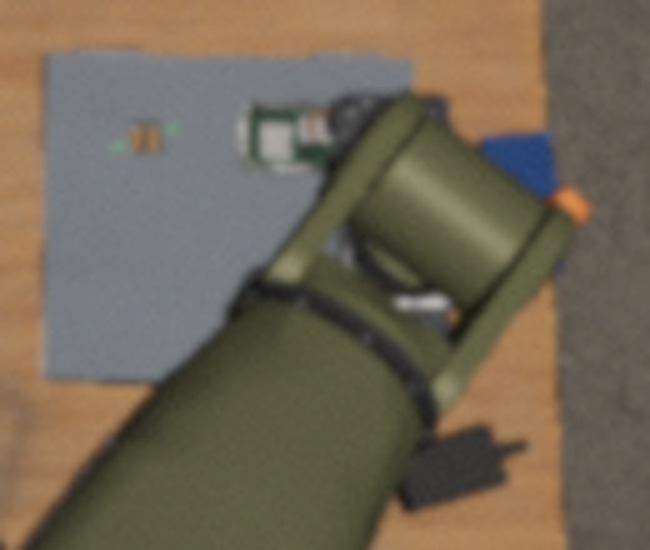

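```bash
python3 - <<'E'
from meas import *
s,e=optics.camera("side"); st=manip.read_state(); P=st['eef_pos']; print(P,st['finger_gap'])
g=st['finger_gap']/2
for sx in(-1,1):
  for yy in (-8,8):
    print(pix("side",P+[sx*g,yy,0]).round(1), pix("side",P+[sx*(g+12),yy,0]).round(1))
crop(s,275,345,215,300,7,"pics/s4.png")
E
```

```text
[ 461.61031229 -322.69891645  153.33293352] 65.80722632352699
[293.  252.6] [288.4 253.1]
[292.  248.7] [287.5 249.2]
[318.1 249.8] [322.6 249.3]
[316.8 246. ] [321.3 245.5]
```

View pics/s4.png

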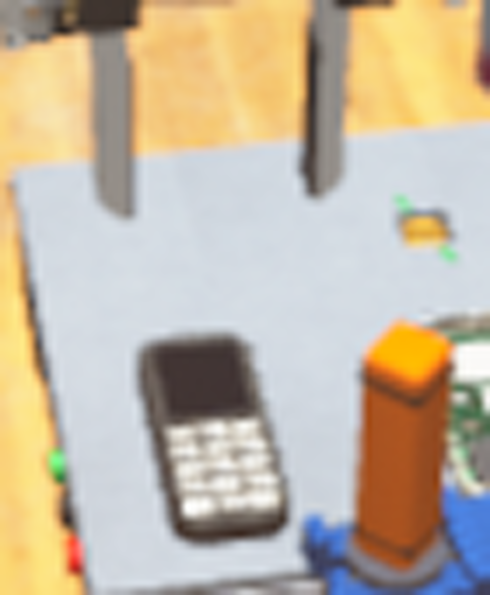

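The fingertips, at crop (130,217) and (320,195), appear about 7 px above where the TCP should be. I'll check this with depth.

```bash
python3 - <<'E'
from meas import *
s,e=optics.camera("side"); K,R,t=cal("side")
P=manip.read_state()['eef_pos']
for u in (290,291,292,322):
    for v in range(222,250,3): 
        X=dpt("side",e,u,v)
        if X[2]>120: print(u,v,X.round(0))
E
```

```text
290 222 [ 421. -331.  251.]
290 225 [ 421. -330.  242.]
290 228 [ 421. -331.  233.]
290 231 [ 421. -333.  225.]
290 234 [ 421. -335.  217.]
290 237 [ 421. -330.  204.]
290 240 [ 421. -334.  198.]
290 243 [ 421. -332.  187.]
291 222 [ 424. -330.  250.]
291 225 [ 424. -329.  240.]
291 228 [ 423. -336.  236.]
291 231 [ 423. -333.  225.]
291 234 [ 424. -332.  215.]
291 237 [ 423. -332.  206.]
291 240 [ 424. -331.  195.]
291 243 [ 423. -335.  188.]
292 222 [ 427. -329.  249.]
292 225 [ 426. -332.  242.]
292 228 [ 426. -330.  232.]
292 231 [ 426. -334.  225.]
292 234 [ 426. -334.  216.]
292 237 [ 426. -332.  205.]
292 240 [ 426. -332.  195.]
292 243 [ 426. -329.  184.]
292 246 [ 426. -332.  176.]
322 222 [ 501. -333.  243.]
322 225 [ 502. -334.  234.]
322 228 [ 502. -332.  223.]
322 231 [ 503. -330.  213.]
322 234 [ 503. -333.  205.]
322 237 [ 503. -334.  197.]
322 240 [ 503. -333.  186.]
```

Real fingertips sit about 20 mm above the reported TCP, so the fingers closed above the phone. I'll go about 20 mm lower.

```bash
python3 -m crank '[[75,0,0,45,0,0,0],[75,0,0,85,0,0,0],[75,0,0,105,0,0,0],[75,0,0,114,0,0,0],[75,0,0,118,0,0,0],[75,0,0,118,0,0,0]]' 15; python3 -m crank '[[20,0,0,0,0,0,0],[20,0,0,0,0,0,0],[20,0,0,0,0,0,0],[20,0,0,0,0,0,0],[20,0,0,0,0,0,0],[20,0,0,0,0,0,0]]' 15
```

```text
clock: 3.7
eef_pos: [462.1, -323.1, 36.7]
eef_rot: [-3.141, -0.0, 1.571]
wrist_force: [-0.5, 0.0, 0.2]
finger_gap: 70.2
finger_force: 0.0
clock: 4.3
eef_pos: [462.2, -323.2, 37.3]
eef_rot: [3.141, 0.0, 1.571]
wrist_force: [-1.4, 1.7, 5.8]
finger_gap: 45.2
finger_force: 15.2
```

```bash
python3 -m crank '[[20,0,0,-30,0,0,0],[20,0,0,-80,0,0,0],[20,0,0,-130,0,0,0],[20,0,0,-180,0,0,0],[20,0,0,-230,0,0,0],[20,0,0,-280,0,0,0],[20,0,0,-330,0,0,0],[20,0,0,-380,0,0,0],[20,0,0,-420,0,0,0],[20,0,0,-430,0,0,0]]'
python3 -c "
from h import *
go([384,282,467],1.47)"
```

```text
clock: 5.3
eef_pos: [462.0, -323.0, 471.2]
eef_rot: [3.137, 0.004, 1.571]
wrist_force: [-0.6, -0.0, -1.3]
finger_gap: 45.4
finger_force: 14.9
t 5.3 pos [ 462.  -323.   471.2] rot [3.137 0.004 1.571] shift [605.  -78.    1.5] turn [0.005 0.004 0.101]
```

```bash
python3 -m crank '[[20,40,-5,0,0,0,0],[20,85,-11,0,0,0,0.02],[20,130,-17,0,0,0,0.04],[20,178,-23,0,0,0,0.05],[20,227,-29,0,0,0,0.06],[20,276,-36,0,0,0,0.07],[20,325,-42,0,0,0,0.08],[20,374,-48,0,0,0,0.1],[20,410,-53,0,0,0,0.1],[20,440,-57,0,0,0,0.1]]'
python3 -c "
from h import *
go([384,282,467],1.47)"
```

```text
clock: 6.3
eef_pos: [404.3, 118.9, 466.8]
eef_rot: [3.141, -0.0, 1.472]
wrist_force: [0.4, -0.0, -0.5]
finger_gap: 45.2
finger_force: 14.9
t 6.3 pos [404.3 118.9 466.8] rot [ 3.141 -0.     1.472] shift [160.3 -36.3  -0.2] turn [ 0.    -0.     0.002]
```

```bash
python3 -m crank '[[20,45,-10,0,0,0,0],[20,90,-20,0,0,0,0],[20,135,-30,0,0,0,0],[20,160,-36,10,0,0,0],[20,160,-36,60,0,0,0],[20,160,-36,110,0,0,0],[20,160,-36,160,0,0,0],[20,160,-36,210,0,0,0],[20,160,-36,260,0,0,0],[20,160,-36,310,0,0,0]]'
python3 - <<'E'
from meas import *
go([384,282,-7],1.47)
p,d=optics.camera("top"); crop(p,150,260,215,300,5,"pics/t3.png")
E
```

```text
clock: 7.3
eef_pos: [384.8, 279.5, 154.9]
eef_rot: [3.141, -0.0, 1.471]
wrist_force: [1.2, 0.1, -1.4]
finger_gap: 45.0
finger_force: 14.9
t 7.3 pos [384.8 279.5 154.9] rot [ 3.141 -0.     1.471] shift [  2.3  -1.1 161.9] turn [ 0.    -0.     0.001]
```

View pics/t3.png

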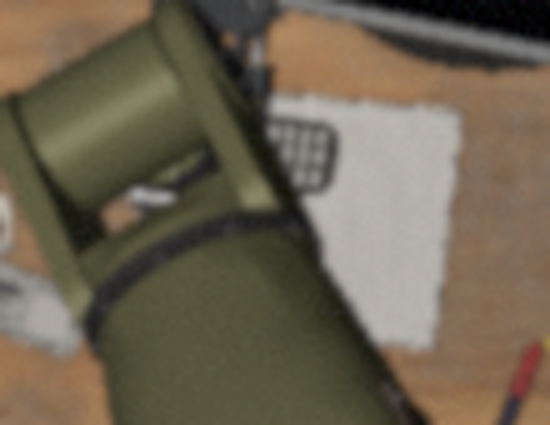

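The phone is held over the tray, with its keypad end visible at (305,155). Lowering it.

```bash
python3 -m crank '[[20,2,-1,50,0,0,0],[20,2,-1,95,0,0,0],[20,2,-1,125,0,0,0],[20,2,-1,145,0,0,0],[20,2,-1,155,0,0,0],[20,2,-1,160,0,0,0],[20,2,-1,160,0,0,0]]'; python3 -m crank '[[60,0,0,0,0,0,0],[60,0,0,0,0,0,0],[60,0,0,-5,0,0,0],[60,0,0,-40,0,0,0],[60,0,0,-90,0,0,0],[60,0,0,-140,0,0,0],[60,0,0,-190,0,0,0],[60,0,0,-240,0,0,0],[60,0,0,-290,0,0,0],[60,0,0,-340,0,0,0]]'
python3 -c "
from h import *
go([404,119,467],1.5);go([577,-320,467],1.54)"
```

```text
clock: 8.05
eef_pos: [384.8, 282.1, -2.7]
eef_rot: [3.141, -0.0, 1.471]
wrist_force: [0.4, -0.4, -0.4]
finger_gap: 45.2
finger_force: 14.9
clock: 9.05
eef_pos: [383.7, 281.4, 339.8]
eef_rot: [3.141, -0.001, 1.471]
wrist_force: [0.8, -0.1, 0.2]
finger_gap: 56.3
finger_force: 0.0
t 9.05 pos [383.7 281.4 339.8] rot [ 3.141e+00 -1.000e-03  1.471e+00] shift [-159.5   36.5 -127.3] turn [ 0.001 -0.001 -0.029]
t 9.05 pos [383.7 281.4 339.8] rot [ 3.141e+00 -1.000e-03  1.471e+00] shift [-579.   252.5 -127.4] turn [ 0.001 -0.001 -0.069]
```

```bash
python3 -m crank '[[75,0,0,-45,0,0,0],[75,0,0,-90,0,0,0],[75,-20,9,-110,0,0,0],[75,-65,28,-110,0,0,0],[75,-110,48,-110,0,0,-0.02],[75,-155,68,-110,0,0,-0.03],[75,-200,88,-110,0,0,-0.05],[75,-245,107,-110,0,0,-0.05],[75,-290,127,-110,0,0,-0.05],[75,-320,140,-110,0,0,-0.05]]'
python3 -c "
from h import *
go([577,-320,440],1.52)"
```

```text
clock: 10.05
eef_pos: [491.6, -53.3, 447.2]
eef_rot: [3.141, 0.0, 1.519]
wrist_force: [-0.4, 0.6, 0.3]
finger_gap: 70.4
finger_force: 0.0
t 10.05 pos [491.6 -53.3 447.2] rot [3.141 0.    1.519] shift [-261.9   99.     7.3] turn [ 0.     0.    -0.001]
```

```bash
python3 -m crank '[[75,-45,17,0,0,0,0],[75,-90,34,0,0,0,0],[75,-135,51,0,0,0,0],[75,-180,68,0,0,0,0],[75,-225,85,0,0,0,0],[75,-255,96,0,0,0,0],[75,-262,99,30,0,0,0],[75,-262,99,80,0,0,0],[75,-262,99,130,0,0,0],[75,-262,99,150,0,0,0]]'
python3 - <<'E'
from meas import *
s,e=optics.camera("side"); crop(s,265,385,200,320,5,"pics/s5.png")
S=s.astype(int); m=(S[...,1]-S[...,0]>8)&(S[...,1]-S[...,2]>3); ys,xs=np.nonzero(m[255:300,334:365]); print(xs.min()+334,xs.max()+334,ys.min()+255,ys.max()+255)
print(pix("side",[577,-320,57]))
K=[ray("side",u,v,57).round(0) for u,v in [(335,262),(350,260)]];print(K)
go([577,-320,33],1.52)
E
```

```text
clock: 11.05
eef_pos: [576.1, -316.4, 292.1]
eef_rot: [-3.136, -0.003, 1.521]
wrist_force: [0.6, -0.5, 1.1]
finger_gap: 70.8
finger_force: 0.0
339 355 262 283
[345.37836488 271.14156546]
[array([ 558., -278.,   57.]), array([ 602., -277.,   57.])]
t 11.1 pos [ 576.1 -316.3  290.9] rot [-3.135 -0.004  1.521] shift [ -4.6   2.8 257.9] turn [-0.007 -0.004  0.001]
```

View pics/s5.png

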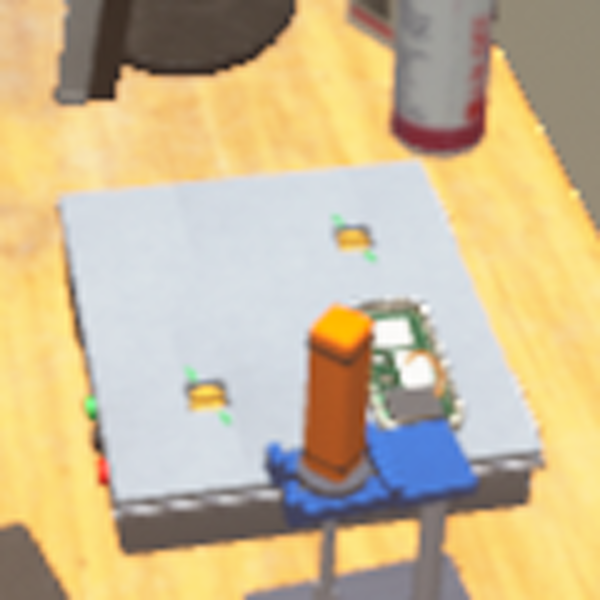

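Handset is unmoved and both locks are now visible, in crop at (353,238) and (208,395). Descending.

```bash
python3 -m crank '[[75,-4,3,45,0,0,0],[75,-4,3,95,0,0,0],[75,-4,3,145,0,0,0],[75,-4,3,190,0,0,0],[75,-4,3,220,0,0,0],[75,-4,3,235,0,0,0],[75,-4,3,235,0,0,0],[75,-4,3,235,0,0,0]]'
python3 -c "
from h import *
go([577,-320,34],1.52)"
```

```text
clock: 11.9
eef_pos: [581.3, -321.9, 64.1]
eef_rot: [3.139, 0.001, 1.521]
wrist_force: [-0.1, -0.5, 0.9]
finger_gap: 70.9
finger_force: 0.0
t 11.9 pos [ 581.3 -321.9   64.1] rot [3.139e+00 1.000e-03 1.521e+00] shift [ 1.7 -4.5 30.1] turn [0.002 0.001 0.001]
```

```bash
python3 -m crank '[[75,1,-4,12,0,0,0],[75,1,-4,22,0,0,0],[75,1,-4,27,0,0,0],[75,1,-4,29,0,0,0],[75,1,-4,29,0,0,0]]'; python3 -m crank '[[20,0,0,0,0,0,0],[20,0,0,0,0,0,0],[20,0,0,0,0,0,0],[20,0,0,0,0,0,0],[20,0,0,0,0,0,0],[20,0,0,0,0,0,0]]' 12
```

```text
clock: 12.4
eef_pos: [576.4, -320.1, 32.6]
eef_rot: [-3.141, -0.0, 1.521]
wrist_force: [-0.6, 0.4, 0.0]
finger_gap: 70.3
finger_force: 0.0
clock: 13.0
eef_pos: [576.5, -320.2, 33.0]
eef_rot: [3.141, 0.0, 1.521]
wrist_force: [-0.4, -0.2, 2.9]
finger_gap: 46.5
finger_force: 12.0
```

Gripped at 46.5 mm. Lifting and carrying.

```bash
python3 -m crank '[[20,0,0,-30,0,0,0],[20,0,0,-80,0,0,0],[20,0,0,-130,0,0,0],[20,0,0,-180,0,0,0],[20,0,0,-230,0,0,0],[20,0,0,-280,0,0,0],[20,0,0,-330,0,0,0],[20,0,0,-380,0,0,0],[20,0,0,-420,0,0,0],[20,0,0,-430,0,0,0]]'
python3 -c "
from h import *
go([318,288,463],1.47)"
```

```text
clock: 14.0
eef_pos: [576.0, -319.9, 467.7]
eef_rot: [3.135, 0.003, 1.521]
wrist_force: [-0.2, 0.5, 0.6]
finger_gap: 46.5
finger_force: 12.0
t 14.0 pos [ 576.  -319.9  467.7] rot [3.135e+00 3.000e-03 1.521e+00] shift [ 594.3 -288.1    0.9] turn [0.006 0.003 0.051]
```

```bash
python3 -m crank '[[20,36,-17,0,0,0,0],[20,78,-38,0,0,0,0.02],[20,120,-58,0,0,0,0.04],[20,163,-79,0,0,0,0.05],[20,206,-100,0,0,0,0.05],[20,249,-121,0,0,0,0.05],[20,292,-142,0,0,0,0.05],[20,335,-163,0,0,0,0.05],[20,378,-184,0,0,0,0.05],[20,415,-202,0,0,0,0.05]]'
python3 -c "
from h import *
go([318,288,463],1.47)"
```

```text
clock: 15.0
eef_pos: [394.0, 106.1, 463.0]
eef_rot: [3.141, -0.0, 1.471]
wrist_force: [0.7, 0.1, -0.9]
finger_gap: 46.7
finger_force: 12.0
t 15.0 pos [394.  106.1 463. ] rot [ 3.141 -0.     1.471] shift [173.4 -93.7  -0. ] turn [ 0.001 -0.     0.001]
```

```bash
python3 -m crank '[[20,40,-21,0,0,0,0],[20,80,-43,0,0,0,0],[20,120,-65,0,0,0,0],[20,160,-86,0,0,0,0],[20,173,-94,20,0,0,0],[20,173,-94,70,0,0,0],[20,173,-94,120,0,0,0],[20,173,-94,170,0,0,0],[20,173,-94,220,0,0,0],[20,173,-94,270,0,0,0]]'
python3 - <<'E'
from meas import *
go([318,288,-13],1.47)
p,d=optics.camera("side"); crop(p,200,300,150,230,7,"pics/s6.png")
E
```

```text
clock: 16.0
eef_pos: [318.7, 285.7, 191.0]
eef_rot: [3.141, -0.001, 1.471]
wrist_force: [1.3, 0.2, -0.9]
finger_gap: 46.7
finger_force: 12.0
t 16.0 pos [318.7 285.7 191. ] rot [ 3.141e+00 -1.000e-03  1.471e+00] shift [  2.1  -1.  204. ] turn [ 0.    -0.001  0.001]
```

View pics/s6.png

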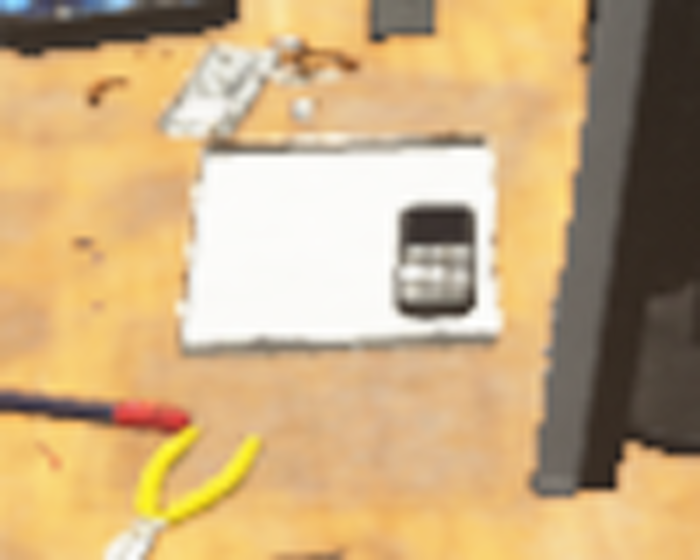

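The phone lies inside the tray at crop (437,260) with the left half free. Lowering the handset.

```bash
python3 -m crank '[[20,2,-1,50,0,0,0],[20,2,-1,100,0,0,0],[20,2,-1,145,0,0,0],[20,2,-1,175,0,0,0],[20,2,-1,190,0,0,0],[20,2,-1,198,0,0,0],[20,2,-1,200,0,0,0],[20,2,-1,200,0,0,0]]'; python3 -m crank '[[60,0,0,0,0,0,0],[60,0,0,0,0,0,0],[60,0,0,-5,0,0,0],[60,0,0,-40,0,0,0],[60,0,0,-90,0,0,0],[60,0,0,-140,0,0,0],[60,0,0,-190,0,0,0],[60,0,0,-240,0,0,0],[60,0,0,-290,0,0,0],[60,0,0,-340,0,0,0]]'
python3 -c "
from h import *
go([400,0,450],1.3);go([501,-455,450],0.1)"
```

```text
clock: 16.85
eef_pos: [318.9, 288.5, -6.4]
eef_rot: [3.141, -0.001, 1.471]
wrist_force: [0.3, -0.3, -0.6]
finger_gap: 46.9
finger_force: 12.0
clock: 17.85
eef_pos: [317.6, 287.5, 335.7]
eef_rot: [3.141, -0.001, 1.471]
wrist_force: [1.2, 0.6, 0.8]
finger_gap: 56.6
finger_force: 0.0
t 17.85 pos [317.6 287.5 335.7] rot [ 3.141e+00 -1.000e-03  1.471e+00] shift [-277.8  110.8 -114.4] turn [ 0.001 -0.001  0.171]
t 17.85 pos [317.6 287.5 335.7] rot [ 3.141e+00 -1.000e-03  1.471e+00] shift [-720.4  256.7 -114.7] turn [ 0.000e+00 -1.000e-03  1.371e+00]
```

```bash
python3 - <<'E'
from meas import *
p,d=optics.camera("top"); s,e=optics.camera("side")
def c(q,u0,u1,v0,v1,w,h): return cv2.resize(q[v0:v1,u0:u1,::-1],(w,h),interpolation=cv2.INTER_CUBIC)
A=c(s,322,347,255,330,200,600)      # x8 driver side
B=c(p,416,441,192,217,300,300)      # x12 driver top
C=c(p,165,255,222,297,300,250)      # tray
D=c(s,320,350,300,320,300,200); E_=c(p,338,363,182,202,250,200)
F=c(p,373,398,218,238,250,200)
im=np.zeros((600,800,3),np.uint8); im[:,:200]=A; im[:300,200:500]=B; im[300:550,200:500]=C; im[:200,500:800]=D; im[200:400,500:750]=E_; im[400:600,500:750]=F
cv2.imwrite("pics/comp1.png",im)
w=np.array([ray("side",u,v,211)[:2] for u,v in [(327.2,266.7),(332.5,260.8),(339.5,264.2),(334.2,269.7)]]); print(w.round(1), w.mean(0))
dd=np.diff(w,axis=0); print(np.linalg.norm(dd,axis=1), np.arctan2(dd[:,1],dd[:,0]))
E
```

```text
[[ 486.1 -461.8]
 [ 502.7 -444.1]
 [ 515.7 -458.4]
 [ 499.3 -474.4]] [ 500.9677238  -459.65735065]
[24.31764305 19.3094891  22.92627038] [ 0.8154715  -0.83110983 -2.36929574]
```

View pics/comp1.png

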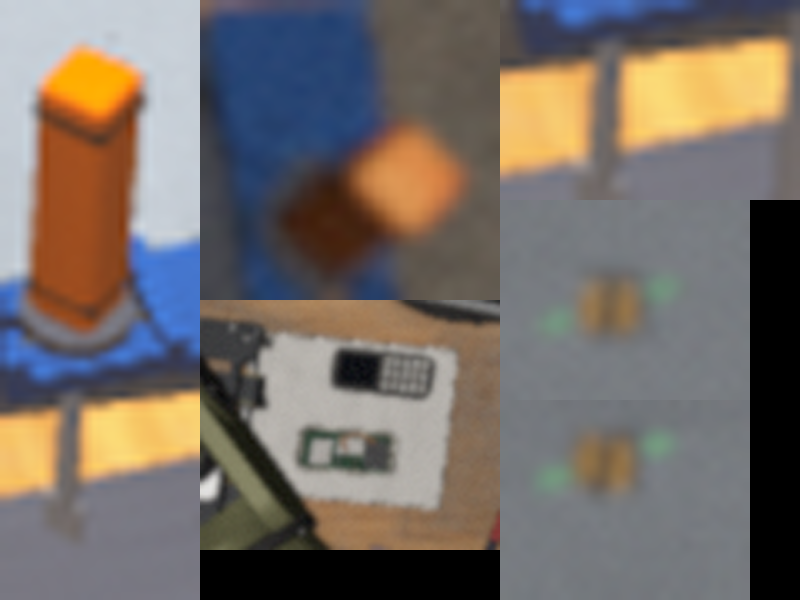

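Both handsets are in the tray at crop (380,370) and (345,450). Handle edges run at about 45° in the world (diamond at (410,180)), and the blade tilts right-down at (67,520). Both slots run roughly along x. Heading to the driver.

```bash
python3 -m crank '[[75,0,0,-45,0,0,0],[75,0,0,-90,0,0,0],[75,-28,11,-114,0,0,0.05],[75,-73,29,-114,0,0,0.15],[75,-118,47,-114,0,0,0.25],[75,-163,64,-114,0,0,0.35],[75,-208,82,-114,0,0,0.45],[75,-253,99,-114,0,0,0.55],[75,-290,113,-114,0,0,0.65],[75,-310,120,-114,0,0,0.68]]'
python3 -c "
from h import *
go([501,-457.5,450],0.79)"
```

```text
clock: 18.95
eef_pos: [406.7, -34.9, 446.5]
eef_rot: [-3.141, 0.001, 0.785]
wrist_force: [-0.1, 0.2, 0.7]
finger_gap: 70.2
finger_force: 0.0
t 18.95 pos [406.7 -34.9 446.5] rot [-3.141e+00  1.000e-03  7.850e-01] shift [-231.8  365.7   -3.6] turn [-0.     0.001 -0.005]
```

```bash
python3 -m crank '[[75,-25,40,0,0,0,0],[75,-50,80,0,0,0,0],[75,-76,120,0,0,0,0],[75,-102,161,0,0,0,0],[75,-128,202,0,0,0,0],[75,-154,243,0,0,0,0],[75,-180,284,0,0,0,0],[75,-206,325,0,0,0,0],[75,-225,355,0,0,0,0],[75,-232,366,0,0,0,0]]'; python3 -m crank '[[75,0,0,50,0,0,0],[75,0,0,100,0,0,0],[75,0,0,150,0,0,0],[75,0,0,180,0,0,0],[75,0,0,190,0,0,0]]'
python3 - <<'E'
from meas import *
s,e=optics.camera("side"); S=s.astype(int)
m=((S[...,0]-S[...,2]>70)&(S[...,0]-S[...,1]>45))
for v in range(258,300,3):
    u=np.nonzero(m[v,318:350])[0]+318
    if len(u): print(v,u.min(),u.max(),ray("side",u.mean(),v,0)[:2].round(0), dpt("side",e,u.mean(),v).round(0))
go([501,-457.5,150],0.79)
E
```

```text
clock: 19.95
eef_pos: [503.4, -457.6, 444.1]
eef_rot: [-3.138, 0.0, 0.789]
wrist_force: [-0.3, 0.4, -0.1]
finger_gap: 70.5
finger_force: 0.0
clock: 20.45
eef_pos: [502.4, -453.3, 251.2]
eef_rot: [-3.133, -0.0, 0.791]
wrist_force: [-0.3, -0.1, 0.2]
finger_gap: 70.7
finger_force: 0.0
261 331 334 [ 570. -208.] [ 502. -447.  213.]
264 328 339 [ 570. -222.] [ 502. -457.  212.]
267 327 338 [ 564. -235.] [ 498. -465.  211.]
270 327 338 [ 560. -248.] [ 498. -465.  202.]
273 327 338 [ 557. -261.] [ 498. -465.  193.]
276 327 338 [ 554. -273.] [ 498. -470.  188.]
279 327 337 [ 550. -285.] [ 496. -472.  181.]
282 326 337 [ 546. -297.] [ 497. -466.  166.]
285 326 337 [ 543. -309.] [ 498. -464.  154.]
288 326 337 [ 540. -321.] [ 497. -470.  151.]
291 326 336 [ 536. -332.] [ 497. -467.  139.]
294 328 334 [ 533. -343.] [ 497. -468.  129.]
t 20.5 pos [ 503.  -453.8  253.3] rot [-3.135 -0.     0.791] shift [ -4.    1.8 103.3] turn [-0.006 -0.     0.001]
```

```bash
python3 -m crank '[[75,0,0,20,0,0,0],[75,0,0,20,0,0,0],[75,0,0,20,0,0,0]]'
python3 -c "
from h import *
go([500,-456,130],0.79)"
```

```text
clock: 20.8
eef_pos: [504.2, -455.1, 239.2]
eef_rot: [3.139, 0.0, 0.791]
wrist_force: [-0.0, -0.4, 0.9]
finger_gap: 70.4
finger_force: 0.0
t 20.8 pos [ 504.2 -455.1  239.2] rot [3.139 0.    0.791] shift [ -3.6  -2.6 109.2] turn [ 0.002 -0.     0.001]
```

```bash
python3 -m crank '[[75,-4,-2,40,0,0,0],[75,-4,-2,75,0,0,0],[75,-4,-2,100,0,0,0],[75,-4,-2,109,0,0,0],[75,-4,-2,109,0,0,0],[75,-4,-2,109,0,0,0]]'; python3 -m crank '[[10,0,0,0,0,0,0],[10,0,0,0,0,0,0],[10,0,0,0,0,0,0],[10,0,0,0,0,0,0],[10,0,0,0,0,0,0],[10,0,0,0,0,0,0],[10,0,0,0,0,0,0],[10,0,0,0,0,0,0]]' 10; python3 -m crank '[[10,0,0,0,0,0,0],[10,0,0,0,0,0,0],[10,0,0,0,0,0,0]]' 40
python3 -c "
from h import *
s=manip.read_state(); print(s['eef_pos'],s['eef_rot'],s['wrist_force'],s['moment'],s['finger_gap'])"
```

```text
clock: 21.4
eef_pos: [500.3, -456.9, 130.2]
eef_rot: [3.139, 0.0, 0.791]
wrist_force: [-0.1, 0.3, 0.3]
finger_gap: 70.5
finger_force: 0.0
clock: 22.2
eef_pos: [499.6, -456.1, 127.8]
eef_rot: [-3.142, 0.0, 0.791]
wrist_force: [0.5, -0.5, 0.6]
finger_gap: 24.3
finger_force: 10.0
clock: 22.5
eef_pos: [499.6, -456.1, 127.7]
eef_rot: [-3.142, -0.0, 0.791]
wrist_force: [-0.2, 0.0, 0.5]
finger_gap: 23.6
finger_force: 40.0
[ 499.58236704 -456.12180466  127.7382866 ] [-3.14154292e+00 -2.93858010e-06  7.90811935e-01] [-0.1962139   0.02755866  0.51425144] [-0.01296282  0.006588    0.04299552] 23.632259986092535
```

Gripped squarely on the flats. Up 15 mm, then out along the fork's -x.

```bash
python3 -m crank '[[10,0,0,-5,0,0,0],[10,0,0,-12,0,0,0],[10,0,0,-16,0,0,0],[10,0,0,-16,0,0,0]]'; python3 -m crank '[[10,-8,-6,0,0,0,0],[10,-18,-15,0,0,0,0],[10,-29,-24,0,0,0,0],[10,-40,-33,0,0,0,0],[10,-46,-38,0,0,0,0],[10,-46,-38,0,0,0,0]]'; python3 -m crank '[[10,0,0,-40,0,0,0],[10,0,0,-85,0,0,0],[10,0,0,-125,0,0,0],[10,0,0,-140,0,0,0],[10,0,0,-140,0,0,0],[10,0,0,-140,0,0,0]]'
```

```text
clock: 22.9
eef_pos: [499.9, -456.4, 144.8]
eef_rot: [3.14, 0.0, 0.791]
wrist_force: [-1.6, 0.0, -1.1]
finger_gap: 23.6
finger_force: 40.0
clock: 23.5
eef_pos: [439.2, -462.4, 143.8]
eef_rot: [-3.141, 0.0, 0.79]
wrist_force: [-0.2, 0.3, -2.4]
finger_gap: 24.3
finger_force: 40.0
clock: 24.1
eef_pos: [440.3, -461.8, 282.4]
eef_rot: [-3.14, -0.0, 0.791]
wrist_force: [-0.3, 0.6, -2.5]
finger_gap: 23.5
finger_force: 40.0
```

```bash
python3 - <<'E'
from meas import *
p,d=optics.camera("side"); s=p
P=manip.read_state()['eef_pos']; 
for h in (0,20,95): print(h,pix("side",P+[0,0,h-107.7]).round(1))
u,v=pix("side",P+[0,0,-107.7]).round().astype(int); print(P,u,v)
A=cv2.resize(s[v-50:v+30,u-40:u+40,::-1],(400,400),interpolation=cv2.INTER_CUBIC)
B=cv2.resize(s[v-18:v+12,u-15:u+15,::-1],(400,400),interpolation=cv2.INTER_CUBIC)
cv2.imwrite("pics/comp2.png",np.hstack([A,B]))
E
```

```text
0 [307.1 281.1]
20 [307.2 274.6]
95 [307.7 248.9]
[ 440.16522156 -461.75632049  281.84733594] 307 281
```

View pics/comp2.png

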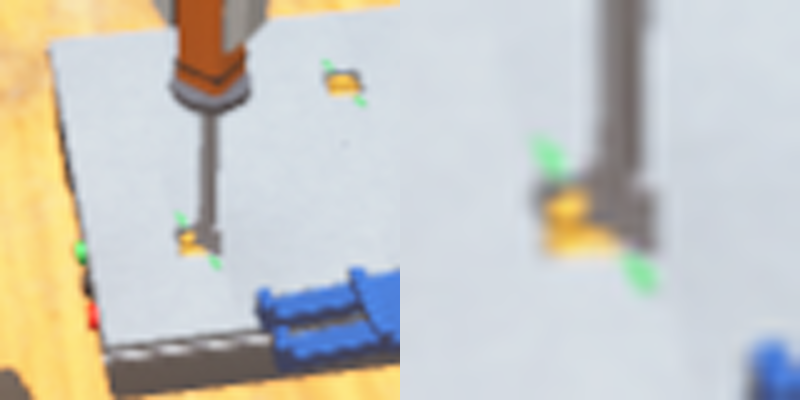

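Blade runs right-down, from (590,190) to (650,250), so its yaw is about -0.79, as guessed. The tip is within 1.5 px of prediction. Next I'll measure slot angles and lock centres from the clean saved top crops.

```bash
python3 - <<'E'
from meas import *
im=cv2.imread("pics/comp1.png")[:,:,::-1].astype(float)
for n,y0,o in (("b",200,(338,182)),("a",400,(373,218))):
    E=im[y0:y0+200,500:750]
    sat=E[...,0]-E[...,2]; br=sat>18
    br=br.astype(np.uint8); k,l,st,ce=cv2.connectedComponentsWithStats(br); i=1+np.argmax(st[1:,4]); 
    m=cv2.morphologyEx((l==i).astype(np.uint8),cv2.MORPH_CLOSE,np.ones((15,15)))
    M=cv2.moments(m,True); c=np.array([M['m10'],M['m01']])/M['m00']; px=(c+.5)/10-.5+o
    print(n,"px",px,ray("top",*px,47).round(1),st[i])
    # slot: per-row darkest column near centre
    R=E[...,0]; pts=[]
    for r in range(int(c[1])-18,int(c[1])+19,3):
        seg=R[r,int(c[0])-16:int(c[0])+17]; w=np.clip(seg.max()-seg,0,None); j=np.argmin(seg); pts.append((j-16,r-c[1]))
    pts=np.array(pts); f=np.polyfit(pts[:,1],pts[:,0],1); print(pts[:,0],"lean(cw rad)",-np.arctan(f[0]))
    g=(E[...,1]-np.maximum(E[...,0],E[...,2])>7).astype(np.uint8); k,l,st,ce=cv2.connectedComponentsWithStats(g)
    gg=[((ce[j]+.5)/10-.5+o) for j in range(1,k) if st[j,4]>80]; W=[ray("top",*q,50)[:2] for q in gg]; print("green",np.round(W,1)); 
    if len(W)==2: dv=W[0]-W[1]; print("angle",np.arctan2(*(dv*np.sign(dv[0]))[::-1]),"mid",(W[0]+W[1])/2)
E
```

```text
b px [348.48502843 192.26522426] [ 577.7 -205.6   47. ] [  77   79   66   56 3139]
[ 1. -1.  0.  0. -1. -1. -2. -2. -3. -3. -3. -3. -4.] lean(cw rad) 0.1202954769279541
green [[ 583.5 -223.3]
 [ 571.9 -187.1]]
angle -1.2617223941203553 mid [ 577.73757167 -205.21555266]
a px [382.98686962 223.78262608] [ 466.1 -324.    47. ] [  71   33   66   61 3237]
[ 2.  1.  1.  0.  0. -1. -1. -1. -1. -1. -2. -4. -5.] lean(cw rad) 0.15264932839526513
green [[ 472.  -341.7]
 [ 460.4 -306. ]]
angle -1.25706638498209 mid [ 466.23909482 -323.84961827]
```

```bash
python3 -m crank '[[10,35,-10,0,0,0,-0.08],[10,77,-23,0,0,0,-0.18],[10,120,-35,0,0,0,-0.3],[10,165,-49,0,0,0,-0.42],[10,210,-62,0,0,0,-0.54],[10,245,-72,0,0,0,-0.64],[10,270,-80,0,0,0,-0.66],[10,279,-82,0,0,0,-0.66],[10,279,-82,40,0,0,-0.66],[10,279,-82,80,0,0,-0.66]]';python3 -m crank '[[10,0,0,12,0,0,0],[10,0,0,17,0,0,0],[10,0,0,17,0,0,0],[10,0,0,17,0,0,0],[10,0,0,17,0,0,0]]'
python3 - <<'E'
from meas import *
go([577.7,-205.5,183],1.45)
s,e=optics.camera("side"); P=manip.read_state()['eef_pos']; T=P+[0,0,-107.7]
S=s.astype(int)
print("tip pred",pix("side",T),"lock pred",pix("side",[577.7,-205.5,47]))
u,v=pix("side",[577.7,-205.5,47]).round().astype(int)
sub=S[v-10:v+10,u-12:u+12]; br=(sub[...,0]-sub[...,2]>45); ys,xs=np.nonzero(br); print("brass",xs.mean()+u-12,ys.mean()+v-10,xs.min()+u-12,xs.max()+u-12,ys.min()+v-10,ys.max()+v-10,len(xs))
g=(sub[...,1]-np.maximum(sub[...,0],sub[...,2])>12); k,l,st,ce=cv2.connectedComponentsWithStats(g.astype(np.uint8)); print("green",ce[1:]+[u-12,v-10],st[1:,4])
u,v=pix("side",T).round().astype(int)
dk=(S.max(2)<165)
for r in range(v-14,v+9):
    x=np.nonzero(dk[r,u-14:u+15])[0]; print(r,(x+u-14).tolist())
C=cv2.resize(s[v-30:v+30,u-40:u+40,::-1],(800,600),interpolation=cv2.INTER_CUBIC); cv2.imwrite("pics/hb.png",C)
E
```

```text
clock: 25.15
eef_pos: [578.0, -206.3, 202.1]
eef_rot: [3.141, 0.0, 1.45]
wrist_force: [1.3, -0.6, -1.5]
finger_gap: 23.8
finger_force: 40.0
clock: 25.65
eef_pos: [578.6, -206.4, 188.3]
eef_rot: [3.139, 0.001, 1.451]
wrist_force: [-0.1, -0.1, -0.4]
finger_gap: 23.8
finger_force: 40.0
t 25.65 pos [ 578.6 -206.4  188.3] rot [3.139e+00 1.000e-03 1.451e+00] shift [ 0.8 -1.   5.3] turn [0.002 0.001 0.001]
tip pred [336.37715619 239.47598761] lock pred [335.46507828 248.11468977]
brass 335.25 247.54166666666669 332 338 246 249 24
green [[332.16666667 244.        ]
 [338.6        250.8       ]] [6 5]
225 [337, 338, 343, 344, 345, 346, 347, 348, 349, 350]
226 [337, 338, 343, 344, 345, 346, 347, 348, 349, 350]
227 [337, 338, 344, 345, 346, 347, 348, 349, 350]
228 [337, 338, 345, 346, 347, 348, 349, 350]
229 [337, 338, 347, 348, 349, 350]
230 [337, 338, 348, 349, 350]
231 [337, 338]
232 [337, 338]
233 [337, 338]
234 [336, 337, 338]
235 [336, 337, 338]
236 [335, 336, 337, 338]
237 [335, 336, 337, 338]
238 [335, 336, 337, 338]
239 [336, 337, 338]
240 []
241 []
242 []
243 []
244 []
245 [333, 334, 336, 337]
246 [338]
247 []
```

```bash
python3 -m crank '[[10,0,-2,10,0,0,0],[10,0,-2,18,0,0,0],[10,0,-2,22,0,0,0],[10,0,-2,22,0,0,0],[10,0,-2,22,0,0,0]]' 50
python3 - <<'E'
from meas import *
go([576.3,-205.7,158],1.45)
s,e=optics.camera("side"); P=manip.read_state()['eef_pos']
S=s.astype(float).mean(2)
for h in range(6,60,6):
    u,v=pix("side",P+[0,0,-107.7+h]); r=int(round(v)); c=int(round(u)); seg=S[r,c-9:c+10]; bg=np.median(np.r_[seg[:4],seg[-4:]]); w=np.clip(bg-seg-15,0,None); w[:4]=0;w[-4:]=0
    print(h,round(u,2),round((w*np.arange(c-9,c+10)).sum()/max(w.sum(),1e-6),2),w.round().astype(int).tolist())
E
```

```text
clock: 26.2
eef_pos: [576.2, -205.9, 164.8]
eef_rot: [-3.142, -0.0, 1.451]
wrist_force: [0.9, 0.6, -1.4]
finger_gap: 23.6
finger_force: 50.0
t 26.2 pos [ 576.2 -205.9  164.8] rot [-3.142 -0.     1.451] shift [0.2 0.1 6.8] turn [-0.    -0.     0.001]
6 335.31 335.2 [0, 0, 0, 0, 0, 0, 12, 46, 82, 85, 86, 76, 17, 0, 0, 0, 0, 0, 0]
12 335.41 335.57 [0, 0, 0, 0, 0, 0, 0, 13, 62, 80, 88, 72, 15, 0, 0, 0, 0, 0, 0]
18 335.52 335.58 [0, 0, 0, 0, 0, 0, 0, 33, 72, 90, 39, 0, 0, 0, 0, 0, 0, 0, 0]
24 335.62 335.93 [0, 0, 0, 0, 0, 0, 0, 10, 61, 89, 55, 6, 0, 0, 0, 0, 0, 0, 0]
30 335.72 335.83 [0, 0, 0, 0, 0, 0, 0, 9, 62, 88, 46, 0, 0, 0, 0, 0, 0, 0, 0]
36 335.83 335.99 [0, 0, 0, 0, 0, 0, 0, 0, 46, 88, 44, 0, 0, 0, 0, 0, 0, 0, 0]
42 335.93 336.18 [0, 0, 0, 0, 0, 0, 0, 2, 51, 89, 68, 13, 0, 0, 0, 0, 0, 0, 0]
48 336.04 336.12 [0, 0, 0, 0, 0, 0, 0, 0, 46, 84, 59, 6, 0, 0, 0, 0, 0, 0, 0]
54 336.14 336.39 [0, 0, 0, 0, 0, 0, 0, 0, 5, 62, 52, 0, 0, 0, 0, 0, 0, 0, 0]
```

```bash
python3 -m crank '[[10,0,0,4,0,0,0],[10,0,0,7,0,0,0],[10,0,0,9,0,0,0],[10,0,0,10,0,0,0],[10,0,0,10,0,0,0]]'; python3 -m crank '[[10,0,0,1,0,0,0],[10,0,0,2,0,0,0],[10,0,0,3,0,0,0],[10,0,0,3,0,0,0]]'
```

```text
clock: 26.75
eef_pos: [576.1, -205.8, 154.6]
eef_rot: [-3.141, -0.0, 1.451]
wrist_force: [0.4, -0.5, -0.4]
finger_gap: 23.9
finger_force: 50.0
clock: 27.15
eef_pos: [576.1, -205.8, 151.6]
eef_rot: [-3.141, -0.0, 1.451]
wrist_force: [0.5, 0.5, -0.9]
finger_gap: 23.9
finger_force: 50.0
```

```bash
python3 -m crank '[[10,0,0,1,0,0,0],[10,0,0,2,0,0,0],[10,0,0,2,0,0,0],[10,0,0,2,0,0,0]]';python3 -c "
from h import *
s=manip.read_state();print(s['wrist_force'],s['moment'])"
```

```text
clock: 27.55
eef_pos: [576.2, -205.8, 149.7]
eef_rot: [3.142, -0.0, 1.451]
wrist_force: [0.4, 0.9, -1.3]
finger_gap: 23.8
finger_force: 50.0
[ 0.42377601  0.89827675 -1.34516498] [-0.0408161  -0.09555558 -0.01339583]
```

Seated without contact force. Turning clockwise.

```bash
python3 -m crank '[[10,0,0,0,0,0,0.05],[10,0,0,0,0,0,0.1],[10,0,0,0,0,0,0.15],[10,0,0,0,0,0,0.2],[10,0,0,0,0,0,0.25],[10,0,0,0,0,0,0.3],[10,0,0,0,0,0,0.35],[10,0,0,0,0,0,0.4]]';python3 -c "
from h import *
s=manip.read_state();print(s['wrist_force'],s['moment'])"
```

```text
clock: 28.35
eef_pos: [576.0, -205.8, 149.8]
eef_rot: [-3.141, 0.0, 1.049]
wrist_force: [-1.5, 0.4, -1.4]
finger_gap: 23.6
finger_force: 50.0
[-1.50052626  0.39498755 -1.36781436] [ 0.03383633  0.39087568 -0.03069464]
```

```bash
python3 -m crank '[[10,0,0,0,0,0,0.08],[10,0,0,0,0,0,0.16],[10,0,0,0,0,0,0.24],[10,0,0,0,0,0,0.32],[10,0,0,0,0,0,0.4],[10,0,0,0,0,0,0.48],[10,0,0,0,0,0,0.56],[10,0,0,0,0,0,0.64],[10,0,0,0,0,0,0.7],[10,0,0,0,0,0,0.75]]';python3 -c "
from h import *
s=manip.read_state();print(s['wrist_force'],s['moment'])"; python3 -m crank '[[10,0,0,0,0,0,0.03],[10,0,0,0,0,0,0.06],[10,0,0,0,0,0,0.09],[10,0,0,0,0,0,0.12],[10,0,0,0,0,0,0.15],[10,0,0,0,0,0,0.15]]';python3 -c "
from h import *
s=manip.read_state();print(s['wrist_force'],s['moment'])"
```

```text
clock: 29.35
eef_pos: [575.3, -205.4, 149.6]
eef_rot: [-3.14, 0.002, 0.298]
wrist_force: [-4.3, 2.2, 0.1]
finger_gap: 23.5
finger_force: 50.0
[-4.33840438  2.20958345  0.08933924] [0.68869526 1.50063132 0.02275977]
clock: 29.95
eef_pos: [575.2, -205.4, 149.5]
eef_rot: [-3.14, 0.003, 0.15]
wrist_force: [-6.0, 2.1, 1.4]
finger_gap: 23.7
finger_force: 50.0
[-6.01325693  2.12255941  1.44155176] [0.77563954 1.58556483 0.0217264 ]
```

```bash
python3 -m crank '[[10,0,0,0,0,0,0.03],[10,0,0,0,0,0,0.06],[10,0,0,0,0,0,0.08],[10,0,0,0,0,0,0.08]]';python3 -c "
from h import *
s=manip.read_state();print(s['wrist_force'],s['moment'])"; python3 -m crank '[[10,0,0,0,0,0,-0.05],[10,0,0,0,0,0,-0.1],[10,0,0,-5,0,0,-0.1],[10,0,0,-10,0,0,-0.1],[10,0,0,-30,0,0,-0.1],[10,0,0,-60,0,0,-0.1],[10,0,0,-60,0,0,-0.1],[10,0,0,-60,0,0,-0.1]]'
python3 - <<'E'
from meas import *
s,e=optics.camera("side"); p,d=optics.camera("top")
A=cv2.resize(s[232:262,315:355,::-1],(800,600),interpolation=cv2.INTER_CUBIC); cv2.imwrite("pics/lb.png",A)
go([466.1-1,-324,220],1.42)
E
```

```text
clock: 30.35
eef_pos: [575.2, -205.4, 149.5]
eef_rot: [-3.14, 0.003, 0.07]
wrist_force: [-5.7, 2.5, 0.4]
finger_gap: 23.9
finger_force: 50.0
[-5.65652486  2.49836467  0.35606486] [0.82077475 1.67667172 0.06282755]
clock: 31.15
eef_pos: [576.4, -205.9, 210.1]
eef_rot: [3.141, -0.001, 0.17]
wrist_force: [-0.1, -0.5, -2.7]
finger_gap: 23.6
finger_force: 50.0
t 31.25 pos [ 575.8 -205.7  208.7] rot [-3.141e+00  1.000e-03  1.700e-01] shift [-129.2   97.8  -11.3] turn [-1.00e-03  1.00e-03 -1.25e+00]
```

View pics/lb.png

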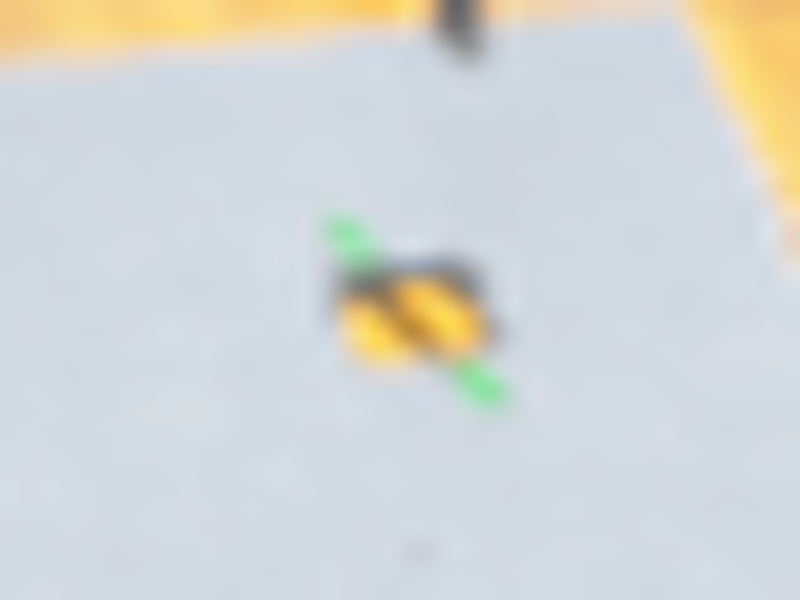

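The slot of lock_b at (415,320) now lines up with the green strokes, so it is locked. On to lock_a.

```bash
python3 -m crank '[[10,-20,15,0,0,0,-0.1],[10,-50,38,0,0,0,-0.24],[10,-85,64,0,0,0,-0.38],[10,-115,87,0,0,0,-0.52],[10,-130,98,0,0,0,-0.66],[10,-130,98,0,0,0,-0.8],[10,-130,98,0,0,0,-0.94],[10,-130,98,0,0,0,-1.08],[10,-130,98,0,0,0,-1.2],[10,-130,98,0,0,0,-1.25]]';python3 -m crank '[[10,0,0,15,0,0,0],[10,0,0,30,0,0,0],[10,0,0,40,0,0,0],[10,0,0,43,0,0,0],[10,0,0,43,0,0,0],[10,0,0,43,0,0,0]]'
python3 - <<'E'
from meas import *
go([464.4,-324.1,160],1.42)
s,e=optics.camera("side"); P=manip.read_state()['eef_pos']; S=s.astype(float).mean(2); I=s.astype(int)
for h in (6,12,24,36):
    u,v=pix("side",P+[0,0,-107.7+h]); r=int(round(v)); c=int(round(u)); seg=S[r,c-9:c+10]; bg=np.median(np.r_[seg[:4],seg[-4:]]); w=np.clip(bg-seg-15,0,None); w[:4]=0;w[-4:]=0
    print(h,round(u,2),round((w*np.arange(c-9,c+10)).sum()/max(w.sum(),1e-6),2),w.round().astype(int).tolist())
u,v=pix("side",[464.4,-324.1,47]); print("lock pred",u,v); u,v=int(u),int(v); sub=I[v-10:v+12,u-12:u+12]
for n,m in (("brass",sub[...,0]-sub[...,2]>45),("green",sub[...,1]-np.maximum(sub[...,0],sub[...,2])>12)):
    k,l,st,ce=cv2.connectedComponentsWithStats(m.astype(np.uint8)); print(n,ce[1:]+[u-12,v-10],st[1:,4])
E
```

```text
clock: 32.25
eef_pos: [464.4, -324.3, 208.6]
eef_rot: [-3.14, -0.001, 1.425]
wrist_force: [-0.0, -0.5, -1.6]
finger_gap: 24.0
finger_force: 50.0
clock: 32.85
eef_pos: [464.9, -324.7, 167.3]
eef_rot: [3.141, 0.0, 1.421]
wrist_force: [0.2, -0.3, -0.4]
finger_gap: 23.7
finger_force: 50.0
t 32.85 pos [ 464.9 -324.7  167.3] rot [3.141 0.    1.421] shift [ 0.5 -0.6  7.3] turn [0.001 0.    0.001]
6 306.0 305.95 [0, 0, 0, 0, 0, 4, 33, 59, 81, 81, 81, 77, 20, 0, 0, 0, 0, 0, 0]
12 306.03 306.34 [0, 0, 0, 0, 0, 0, 5, 40, 80, 83, 85, 82, 20, 0, 0, 0, 0, 0, 0]
24 306.09 306.28 [0, 0, 0, 0, 0, 0, 0, 2, 47, 85, 77, 19, 0, 0, 0, 0, 0, 0, 0]
36 306.15 306.48 [0, 0, 0, 0, 0, 0, 0, 0, 28, 85, 92, 22, 0, 0, 0, 0, 0, 0, 0]
lock pred 305.68394125815956 279.75609652493165
brass [[306.         279.12121212]] [33]
green [[303.         274.5       ]
 [309.16666667 283.        ]] [10  6]
```

```bash
python3 -m crank '[[10,0,0,5,0,0,0],[10,0,0,9,0,0,0],[10,0,0,11,0,0,0],[10,0,0,11,0,0,0],[10,0,0,11,0,0,0]]'; python3 -m crank '[[10,0,0,1,0,0,0],[10,0,0,2,0,0,0],[10,0,0,3,0,0,0],[10,0,0,3,0,0,0]]'
```

```text
clock: 33.4
eef_pos: [464.7, -324.6, 155.8]
eef_rot: [3.142, 0.0, 1.421]
wrist_force: [0.4, -0.0, -1.3]
finger_gap: 23.5
finger_force: 50.0
clock: 33.8
eef_pos: [464.7, -324.5, 152.6]
eef_rot: [-3.141, -0.0, 1.421]
wrist_force: [-1.2, 0.5, -1.6]
finger_gap: 23.9
finger_force: 50.0
```

```bash
python3 -m crank '[[10,0,0,1,0,0,0],[10,0,0,2,0,0,0],[10,0,0,3,0,0,0],[10,0,0,3,0,0,0]]';python3 -c "
from h import *
s=manip.read_state();print(s['wrist_force'],s['moment'])"; python3 -m crank '[[10,0,0,0,0,0,0.05],[10,0,0,0,0,0,0.1],[10,0,0,0,0,0,0.15],[10,0,0,0,0,0,0.2],[10,0,0,0,0,0,0.25],[10,0,0,0,0,0,0.3],[10,0,0,0,0,0,0.35],[10,0,0,0,0,0,0.4]]';python3 -c "
from h import *
s=manip.read_state();print(s['wrist_force'],s['moment'])"
```

```text
clock: 34.2
eef_pos: [464.6, -324.5, 149.6]
eef_rot: [-3.141, -0.0, 1.421]
wrist_force: [0.2, 0.1, -1.2]
finger_gap: 23.7
finger_force: 50.0
[ 0.18815705  0.09868807 -1.16216652] [-0.01656674 -0.06157944 -0.01980998]
clock: 35.0
eef_pos: [464.5, -324.5, 149.7]
eef_rot: [-3.141, 0.0, 1.019]
wrist_force: [-1.5, -0.2, -0.1]
finger_gap: 23.7
finger_force: 50.0
[-1.46178367 -0.21963166 -0.09903511] [0.11782357 0.46602057 0.07939128]
```

```bash
python3 -m crank '[[10,0,0,0,0,0,0.08],[10,0,0,0,0,0,0.16],[10,0,0,0,0,0,0.24],[10,0,0,0,0,0,0.32],[10,0,0,0,0,0,0.4],[10,0,0,0,0,0,0.48],[10,0,0,0,0,0,0.56],[10,0,0,0,0,0,0.64],[10,0,0,0,0,0,0.7],[10,0,0,0,0,0,0.75]]'; python3 -m crank '[[10,0,0,0,0,0,0.03],[10,0,0,0,0,0,0.06],[10,0,0,0,0,0,0.09],[10,0,0,0,0,0,0.12],[10,0,0,0,0,0,0.15],[10,0,0,0,0,0,0.18],[10,0,0,0,0,0,0.2],[10,0,0,0,0,0,0.2]]';python3 -c "
from h import *
s=manip.read_state();print(s['wrist_force'],s['moment'])"
```

```text
clock: 36.0
eef_pos: [463.8, -324.1, 149.5]
eef_rot: [-3.14, 0.002, 0.268]
wrist_force: [-4.1, 2.6, 1.7]
finger_gap: 23.8
finger_force: 50.0
clock: 36.8
eef_pos: [463.7, -324.0, 149.5]
eef_rot: [-3.14, 0.003, 0.07]
wrist_force: [-5.8, 1.7, 1.9]
finger_gap: 23.8
finger_force: 50.0
[-5.83927369  1.73247554  1.86031578] [0.82562995 1.77610278 0.02978387]
```

```bash
python3 -m crank '[[10,0,0,0,0,0,-0.05],[10,0,0,0,0,0,-0.1],[10,0,0,-5,0,0,-0.1],[10,0,0,-10,0,0,-0.1],[10,0,0,-40,0,0,-0.1],[10,0,0,-85,0,0,-0.1],[10,0,0,-120,0,0,-0.1],[10,0,0,-132,0,0,-0.1],[10,0,0,-132,0,0,-0.1],[10,0,0,-132,0,0,-0.1]]'
python3 - <<'E'
from meas import *
s,e=optics.camera("side"); I=s.astype(float)
for n,P in (("a",[464.8,-324.2,47]),("b",[576.9,-205.6,47])):
    u,v=pix("side",P).round().astype(int); b=cv2.resize(I[v-12:v+12,u-12:u+12],None,fx=10,fy=10,interpolation=cv2.INTER_CUBIC)
    g=(b[...,1]-np.maximum(b[...,0],b[...,2])>12).astype(np.uint8); k,l,st,ce=cv2.connectedComponentsWithStats(g); q=[ce[i] for i in np.argsort(-st[1:,4])[:2]+1]; dv=q[0]-q[1]; print(n,"green slope",np.arctan2(dv[1],dv[0])%np.pi)
    br=((b[...,0]-b[...,2])>60).astype(np.uint8); m=cv2.morphologyEx(br,cv2.MORPH_CLOSE,np.ones((25,25))); m=cv2.erode(m,np.ones((9,9)))
    c=np.mean(q,0); yy,xx=np.nonzero(m); val=b[yy,xx,0]; w=np.clip(np.percentile(val,40)-val,0,None); near=np.hypot(xx-c[0],yy-c[1])<30; w=w*near
    X=np.c_[xx,yy]-np.average(np.c_[xx,yy],axis=0,weights=w); C=(X*w[:,None]).T@X/w.sum(); ev,V=np.linalg.eigh(C); print("slot",np.arctan2(V[1,1],V[0,1])%np.pi,ev**.5)
go([439.9,-462.1,282],0.791)
E
```

```text
clock: 37.8
eef_pos: [464.5, -324.3, 280.1]
eef_rot: [-3.14, 0.001, 0.17]
wrist_force: [0.0, -0.2, -2.3]
finger_gap: 23.6
finger_force: 50.0
a green slope 0.9079849842646492
slot 0.8648437418893339 [ 5.03293156 11.48523664]
b green slope 0.8361742302681066
slot 0.6690086870331999 [4.57144137 9.92348283]
t 37.85 pos [ 464.4 -324.2  279.8] rot [-3.139e+00  2.000e-03  1.700e-01] shift [-47.5 131.7  -2.4] turn [-0.003  0.001 -0.621]
```

```bash
python3 -m crank '[[10,-9,25,0,0,0,-0.1],[10,-22,62,0,0,0,-0.22],[10,-36,98,0,0,0,-0.36],[10,-45,123,0,0,0,-0.5],[10,-47,132,-2,0,0,-0.6],[10,-47,132,-2,0,0,-0.62],[10,-47,132,-2,0,0,-0.62],[10,-47,132,-2,0,0,-0.62]]'
python3 - <<'E'
from meas import *
go([439.9,-462.1,143.7],0.791)
for cam in ("top","side"):
  s,e=optics.camera(cam); I=s.astype(float)
  for n,P in (("a",[466.1,-324.,47]),("b",[577.7,-205.6,47])):
    if cam=="side": P=[P[0]-1,P[1],47]
    u,v=pix(cam,P).round().astype(int); b=cv2.resize(I[v-10:v+11,u-10:u+11],None,fx=10,fy=10,interpolation=cv2.INTER_CUBIC)
    D=b[...,0]-b[...,2]
    # yellow centroid of head, then sample R along diameters: slot = darkest diameter
    m=(D>(18 if cam=="top" else 50)); k,l,st,ce=cv2.connectedComponentsWithStats(cv2.morphologyEx(m.astype(np.uint8),cv2.MORPH_CLOSE,np.ones((15,15)))); 
    if k<2: print(cam,n,"hidden"); continue
    i=1+np.argmax(st[1:,4]); c=ce[i]; K,R,t=cal(cam)
    px=(c+.5)/10-.5+[u-10,v-10]; X0=ray(cam,*px,47)
    out=[]
    for a in np.arange(-2.0,0.6,0.05):
        dirv=np.array([np.cos(a),np.sin(a),0]); best=1e9
        for off in np.arange(-2.5,2.6,.5):
            nrm=np.array([-np.sin(a),np.cos(a),0])*off
            q=np.array([(pix(cam,X0+nrm+dirv*r)-[u-10,v-10]+.5)*10-.5 for r in np.linspace(-6,6,13)],np.float32)
            best=min(best,cv2.remap(b[...,0].astype(np.float32),q[:,0],q[:,1],cv2.INTER_LINEAR).mean())
        out.append((best,round(float(a),2)))
    print(cam,n,X0.round(1),st[i,4],sorted(out)[:5])
E
```

```text
clock: 38.65
eef_pos: [441.1, -461.8, 283.3]
eef_rot: [-3.141, -0.0, 0.789]
wrist_force: [0.2, -0.2, -1.4]
finger_gap: 23.3
finger_force: 50.0
t 38.65 pos [ 441.1 -461.8  283.3] rot [-3.141 -0.     0.789] shift [ -1.1  -0.5 139.6] turn [-0.001 -0.    -0.002]Traceback (most recent call last):
  File "<stdin>", line 19, in <module>
  File "h.py", line 9, in pix
    K,R,t=cal(n); p=K@(R@np.array(X,float)+t); return p[:2]/p[2]
          ~~~^^^
  File "h.py", line 5, in cal
    c=optics.calibration(n); return c["camera_matrix"],c["R"],c["t"]
ValueError: time passes only in moves, steps and waits
```

```bash
sed -i 's/^def cal(n):/import functools\n@functools.lru_cache(None)\ndef cal(n):/' h.py
python3 - <<'E'
from meas import *
for cam in ("top","side"):
  cal(cam); s,e=optics.camera(cam); I=s.astype(float)
  for n,P in (("a",[466.1,-324.,47]),("b",[577.7,-205.6,47])):
    if cam=="side": P=[P[0]-1,P[1],47]
    u,v=pix(cam,P).round().astype(int); b=cv2.resize(I[v-10:v+11,u-10:u+11],None,fx=10,fy=10,interpolation=cv2.INTER_CUBIC)
    m=(b[...,0]-b[...,2]>(18 if cam=="top" else 50)); k,l,st,ce=cv2.connectedComponentsWithStats(cv2.morphologyEx(m.astype(np.uint8),cv2.MORPH_CLOSE,np.ones((15,15))))
    if k<2: print(cam,n,"hidden"); continue
    i=1+np.argmax(st[1:,4]); px=(ce[i]+.5)/10-.5+[u-10,v-10]; X0=ray(cam,*px,47); out=[]
    for a in np.arange(-2.0,0.6,0.05):
        best=1e9
        for off in np.arange(-2.5,2.6,.5):
            q=np.array([(pix(cam,X0+off*np.array([-np.sin(a),np.cos(a),0])+r*np.array([np.cos(a),np.sin(a),0]))-[u-10,v-10]+.5)*10-.5 for r in np.linspace(-6,6,13)],np.float32)
            best=min(best,cv2.remap(b[...,0].astype(np.float32),q[:,:1],q[:,1:],cv2.INTER_LINEAR).mean())
        out.append((round(float(best)),round(float(a),2)))
    print(cam,n,X0.round(1),st[i,4],sorted(out)[:5])
E
```

```text
top a [ 466.1 -324.    47. ] 3217 [(117, -1.3), (117, -1.25), (117, -1.2), (118, -1.45), (118, -1.4)]
top b [ 577.7 -205.3   47. ] 3189 [(119, -1.4), (119, -1.35), (119, -1.3), (119, -1.25), (119, -1.2)]
side a [ 460.8 -323.5   47. ] 1654 [(197, -1.7), (197, -1.65), (197, -1.6), (198, -1.75), (198, -1.55)]
side b [ 577.3 -203.5   47. ] 2464 [(190, -1.35), (190, -1.3), (190, -1.25), (190, -1.2), (191, -1.4)]
```

Both slots are at the locked direction of about -1.27. Hanging the driver back along the reverse path.

```bash
python3 -m crank '[[10,-1,0,40,0,0,0],[10,-1,0,85,0,0,0],[10,-1,0,120,0,0,0],[10,-1,0,136,0,0,0],[10,-1,0,138,0,0,0],[10,-1,0,138,0,0,0],[10,-1,0,138,0,0,0]]'
python3 -c "
from h import *
go([439.9,-462.1,144.7],0.791);go([499.6,-456.1,144.7],0.791)"
```

```text
clock: 39.5
eef_pos: [440.6, -463.7, 147.5]
eef_rot: [3.139, 0.0, 0.791]
wrist_force: [0.3, -1.0, -0.3]
finger_gap: 23.9
finger_force: 50.0
t 39.5 pos [ 440.6 -463.7  147.5] rot [3.139 0.    0.791] shift [ 0.6 -1.6  2.7] turn [ 0.002  0.    -0.   ]
t 39.5 pos [ 440.6 -463.7  147.5] rot [3.139 0.    0.791] shift [46.9 36.6  2.8] turn [ 0.002  0.    -0.   ]
```

```bash
python3 -m crank '[[10,0,0,0,0,0,0],[10,0,0,0,0,0,0],[10,0,0,0,0,0,0]]'
python3 -c "
from h import *
go([499.6,-456.1,144.7],0.791)"
```

```text
clock: 39.8
eef_pos: [440.2, -463.4, 146.2]
eef_rot: [3.141, 0.0, 0.791]
wrist_force: [0.7, 0.0, -1.7]
finger_gap: 23.5
finger_force: 50.0
t 39.8 pos [ 440.2 -463.4  146.2] rot [3.141 0.    0.791] shift [47.  37.1  1.5] turn [ 0.001  0.    -0.   ]
```

```bash
python3 -m crank '[[10,7,4,0,0,0,0],[10,12,8.4,0,0,0,0],[10,19,14,0,0,0,0],[10,27,20.5,0,0,0,0],[10,36,28,0,0,0,0],[10,44,34.5,0,0,0,0],[10,47,37,0,0,0,0],[10,47,37,0,0,0,0],[10,47,37,0,0,0,0]]'
python3 -c "
from h import *
go([499.6,-456.1,128],0.791)"
```

```text
clock: 40.7
eef_pos: [499.3, -455.9, 145.7]
eef_rot: [-3.141, 0.0, 0.791]
wrist_force: [-0.4, -0.6, -1.8]
finger_gap: 24.3
finger_force: 50.0
t 40.7 pos [ 499.3 -455.9  145.7] rot [-3.141  0.     0.791] shift [ 0.1  0.3 17.7] turn [-0.  0. -0.]
```

```bash
python3 -m crank '[[10,0,0,5,0,0,0],[10,0,0,10,0,0,0],[10,0,0,14,0,0,0],[10,0,0,16,0,0,0],[10,0,0,17,0,0,0],[10,0,0,17,0,0,0]]';python3 -m crank '[[10,0,0,0.7,0,0,0],[10,0,0,0.7,0,0,0],[10,0,0,0.7,0,0,0]]' 4
```

```text
clock: 41.3
eef_pos: [499.5, -455.9, 128.7]
eef_rot: [-3.142, -0.0, 0.791]
wrist_force: [-0.3, -0.5, -1.5]
finger_gap: 23.8
finger_force: 50.0
clock: 41.6
eef_pos: [499.5, -455.9, 128.1]
eef_rot: [3.141, 0.0, 0.791]
wrist_force: [-0.3, -0.2, -1.1]
finger_gap: 24.3
finger_force: 4.0
```

```bash
python3 -m crank '[[10,0,0,0.7,0,0,0],[10,0,0,1.2,0,0,0],[10,0,0,1.2,0,0,0]]';  python3 -m crank '[[30,0,0,0,0,0,0],[50,0,0,0,0,0,0],[70,0,0,0,0,0,0],[70,0,0,0,0,0,0],[70,0,0,0,0,0,0],[70,0,0,-30,0,0,0],[70,0,0,-75,0,0,0],[70,0,0,-120,0,0,0],[70,0,0,-170,0,0,0],[70,0,0,-220,0,0,0]]'; python3 -m crank '[[70,-20,-20,0,0,0,0],[70,-50,-50,0,0,0,0],[70,-85,-85,0,0,0,0],[70,-85,-85,0,0,0,0],[70,-85,-85,0,0,0,0],[70,-85,-85,0,0,0,0],[70,-85,-85,0,0,0,0],[70,-85,-85,0,0,0,0]]'
python3 - <<'E'
from meas import *
p,d=optics.camera("top"); s,e=optics.camera("side"); S=s.astype(int)
m=((S[...,0]-S[...,2]>70)&(S[...,0]-S[...,1]>45))
for v in range(261,300,6):
    u=np.nonzero(m[v,318:350])[0]+318
    if len(u): print(v,u.min(),u.max(),dpt("side",e,u.mean(),v).round(0))
I=p.astype(int); tray=[(209,258)]
diff=(I[225:292,170:250].max(2)<110); k,l,st,ce=cv2.connectedComponentsWithStats(cv2.morphologyEx(diff.astype(np.uint8),cv2.MORPH_CLOSE,np.ones((5,5))))
for j in range(1,k):
    if st[j,4]>60: print("dark",st[j],ray("top",*(ce[j]+[170,225]),15)[:2].round(0))
for n,u,v in (("can",302,160),("carton",266,163),("adapter",410,258)): print(n,dpt("top",d,u,v).round(0))
print(manip.read_state()['eef_pos'])
E
```

```text
clock: 41.9
eef_pos: [499.6, -456.0, 127.7]
eef_rot: [3.141, -0.0, 0.791]
wrist_force: [-2.0, 1.5, 5.1]
finger_gap: 24.3
finger_force: 4.0
clock: 42.9
eef_pos: [499.1, -455.5, 349.0]
eef_rot: [3.142, -0.0, 0.791]
wrist_force: [0.7, 0.2, 1.1]
finger_gap: 66.0
finger_force: 0.0
clock: 43.7
eef_pos: [380.1, -456.5, 346.4]
eef_rot: [-3.141, -0.0, 0.792]
wrist_force: [-0.7, 0.3, 0.5]
finger_gap: 65.7
finger_force: 0.0
261 331 334 [ 502. -446.  212.]
267 327 338 [ 498. -464.  210.]
273 327 338 [ 499. -465.  192.]
279 327 338 [ 499. -465.  175.]
285 327 337 [ 498. -468.  158.]
291 326 336 [ 497. -468.  140.]
dark [60  0 20  5 67] [461. 172.]
dark [ 35  12  30  14 280] [400. 254.]
dark [ 25  35  28  14 200] [319. 277.]
can [659. -44. 183.]
carton [675.  82.  79.]
adapter [ 323. -279.  652.]
[ 379.81504827 -456.49347782  346.52405933]
```

```bash
python3 - <<'E'
from meas import *
p,d=optics.camera("top")
for u,v in ((199,244),(209,243),(218,244),(205,260),(215,262),(225,275)): print((u,v),p[v,u],dpt("top",d,u,v).round(0))
hs=cv2.cvtColor(p,cv2.COLOR_RGB2HSV); m=(hs[...,1]<75); print("tray",rect(m,165,255,222,295,8,close=9))
print(manip.sign_off())
E
```

```text
(199, 244) [184 180 175] [400. 321.   5.]
(209, 243) [15 16 22] [403. 284.  17.]
(218, 244) [58 57 53] [399. 252.  18.]
(205, 260) [162 160 153] [344. 297.  12.]
(215, 262) [127 120 104] [337. 263.   7.]
(225, 275) [182 178 174] [292. 227.   3.]
tray (array([365.2, 281.7]), array([221.4, 314.3], dtype=float32), 1.608)
the job is handed in; nothing more can be done
None
```

I cleared the black phone and the opened handset into the tray, turned both locks to their green strokes, and hung the screwdriver back on its hook. I handed the job in at about 44 s, and no verdict came back. My last images show both pieces inside the tray, both slots in line with the strokes, the driver back where it hung, and the can and carton unmoved. The arm hid the adapter, so I could not check it.

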